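Stand the batch card in its tray and hold the clip open over it

ROBOT

A 6-joint arm with a two-finger parallel gripper is mounted at the origin on the work surface. World frame = base frame: x ahead of the robot, y to its left, z up, the work surface at z = 0. Lengths are in m, angles in rad, forces in N, time in s.
With the tool pointing down it reaches from about 0.25 to 0.775 m from the base axis. Payload 4 kg.
Tool frame: the origin (TCP) lies midway between the tips of the shut fingers; the grasp point (between the pads) lies 19 mm behind it (robot.tcp_to_grasp is the distance from the TCP to the grasp point, in m); x points along the fingers, y is the direction in which the jaws open and shut, and the axes are right-handed (so a half turn about x gives the same grasp; the last joint's range is limited). The gripper opens to 94 mm and grips with 3 to 60 N. Pads are 16 mm wide; open, the fingers measure 119 mm over their backs; the gripper's body (75 mm by 177 mm) begins 78 mm behind the grasp point.
Start: joints at [-1.313, 0.087, 1.371, -0, 1.684, -0.103], TCP at [0.194, -0.515, 0.206] pointing down, gripper open.
Joint ranges: [-3.1, 3.1], [-0.76, 2.03], [0.27, 2.55], [-1.08, 4.22], [0.17, 2.65], [-2.57, 2.57]. Speed limits (rad/s): [2.79, 2.79, 3.14, 3.14, 3.14, 3.14].

INTERFACE

Orientations are given as [roll, pitch, yaw] about the fixed x, y, z axes, in that order (R = Rz(yaw) Ry(pitch) Rx(roll)).
In Python, from bench import robot gives the robot as it stands.
- The arm moves only by the tool send_rows, never from a script. Its argument "increments" is a list of rows, each a list of 5 numbers: the opening, from -1 (shut) to 1 (fully open), so that 0 is half open, then the shift along the tool's x, y, z in m, then the turn about the tool's x in rad. In form: [[hand, tx, ty, tz, roll], ...]. A call has 1 to 5 rows; each row is the pose to reach, as a shift and turn from the pose commanded when the call began, along the tool's axes at that moment; what a row does not reach only later rows make up. A row lasts 1/12 s, in which the tool goes at most 41.7 mm and 7.16 degrees, less where a joint would pass 70% of its speed; a pose out of reach is approached as far as the arm can. A call with a gripper value outside its range is refused whole. The fingers move at their own pace and stop on an object; the grip force is fixed at half the most. Time passes only in rows, so rows that repeat a pose let the fingers close. It gives the time, the measured TCP pose, the force and the opening at its end, in the units of the state.
- robot.get_obs(): the state, without advancing time (a new reading comes with each control period).
- robot.snapshot(name): name is "side" or "top" or "wrist"; returns a dict with "image" (400x640x3 uint8, red, green, blue), "intrinsics" (3x3 intrinsics, pixels), "world_from_camera" (4x4, takes a point from camera to world coordinates). Camera axes: x right, y down, z forward; pixel columns grow to the right and rows downward; lengths in m; the calibration is good to about 2 mm. The wrist camera is an equidistant fisheye: a pixel r from the principal point sees the ray r / f radians off the axis. A picture is of the moment at which its call begins. There is no depth.
- robot.close_job(): hands the job in, once; it reports no verdict.
The state is a dict: "time": time; "joint_positions": joint angles; "qvel": joint speeds; "joint_torque": joint torques, N m; "tool_pos": TCP position; "ee_rot": TCP orientation; "wrist_force": force on the tool from outside, world axes, zero at the start; "wrist_torque": the same for the moment, N m; "width": finger opening in m.
Only numpy, scipy, OpenCV 4.12 (cv2) and the standard library are available. Lean on these libraries where they do the work, as an engineer would, in place of code of your own. Each camera call takes 0.05 s, during which the arm holds its last target.

TASK

Take the white batch card from the round rest and stand it fully down in the empty slot of the card tray, the same way round as the card already there (notched corner on the same side), and let go of it. Then spread the big steel spring clip by squeezing its levers, lift it off its parking fin and finish holding it wide open, upright, astride the top edge of the card you placed: a jaw on either side, the lips well down past the edge (at least a centimetre), the clip not touching the card. The program ends while you are still squeezing and holding the clip there, for a colleague to slip in the sheet; leave everything else where it is.

Things in the scene. Friction and masses are not known exactly. Their poses are not given: they have to be found in the camera images.
- card_center (a point): Centre, half-way up, of the loose white plastic batch card: a rigid plate 8 mm thick (x), 100 mm wide (y), 90 mm tall (z), 42 to 84 g. Its top edge, 45 mm above this point, runs from y = -50 to +26 mm: the upper +y corner is notched out. It starts upright in a rest; pinch it across its thickness near the top edge and pull straight up.
- card_notch (a point): Centre of the card's notch, cut right through its upper +y corner, 24 mm wide and 24 mm high: 38 mm from the card's middle, 33 mm above its centre.
- rest: Fixed round grey rest, 130 mm across, in which the loose card starts, in a slot along its y, 20 mm deep, floor 8 mm above the table. Origin on the table under its middle.
- slot (a point): Centre of the floor of the empty slot of the steel card tray, 6 mm above the table. x runs across the slot, y along it, z up. 10 mm wide, 108 mm long, 30 mm deep; walls 8 mm thick with rounded tops that lead in, 36 mm above the table.
- tray: The fixed steel card tray, 130 x 134 mm, origin on the table under its middle, axes as the slot's. The empty slot is at x = +30 mm. In the slot at x = -30 mm stands a fixed card just like the loose one, its notch at its upper +y corner.
- slot_notch (a point): Where the middle of the loose card's notch comes to lie when the card is seated the same way round as the fixed one: 38 mm from the slot's centre towards +y, 78 mm above its floor.
- clip_grip (a point): Between the two levers of the big steel spring clip (70 g), 27 mm above its hinge. Levers up, jaws down. Levers: flat, 36 mm wide along y (hinge line), tops 18 mm above this point; squeezed along x. Over all their tops are about 43 mm apart parked, 20 mm and parallel at the stop. Squeezing takes 4 N at first, 9 N at the stop; grip with 15 to 25 N.
- clip_mouth (a point): Point midway between the jaws' lips, 45 mm below the hinge, 72 mm below clip_grip, same axes. Jaws 40 mm wide along y. Fully spread, the lips' inner gap is 28 mm; the jaws taper inwards up to the hinge barrel, whose underside is 40 mm above this point.
- jaw_a (a joint): Angle of one jaw of the clip (rad): 0 with the lips together, about 0.07 parked on the fin, 0.30 spread to the stop. The other jaw mirrors it. The spring pushes towards 0 and shuts the clip if the levers are let go.
- dock_top (a point): Middle of the top edge of the fixed dark steel parking fin: 6 mm thick (x), 76 mm long (y), top 64 mm above the table, on a foot 70 x 100 x 8 mm. The clip is parked astride it, hinge barrel on the edge, x and y parallel to the fin's. Lifting the spread clip 50 mm clears it.
- mould: 0.12 x 0.20 m clear chocolate mould full of square pralines, 24 mm high. A bystander: leave it alone. Origin: on the table under its middle.
- scraper: Spatula 250 mm long lying on the table. A bystander: leave it alone. Origin: on the table under its middle.
- jar: Closed amber jar, 60 mm across, 80 mm tall. A bystander: leave it alone. Origin: on the table under its middle.
- bowl: Small steel bowl, 100 mm across, 45 mm tall. A bystander: leave it alone. Origin: on the table under its middle.
- peg_clip: Small grey plastic peg, 50 mm long, lying flat: not the clip of the task. A bystander: leave it alone. Origin: on the table under its middle.
- pastry_brush: Brush 180 mm long lying on the table. A bystander: leave it alone. Origin: on the table under its middle.
- cup: White cup, 64 mm across, 70 mm tall. A bystander: leave it alone. Origin: on the table under its middle.
There are look-alikes about, which are no part of the job. There is more than one size of the part that bears card_center; the job needs the smaller.

How it is judged:
On the way, in this order (a step that is already met when the one before it is completed fails the run):
1. the card stands down in the empty slot, notch on the same side as the other card's, let go, the clip still parked on its fin (x of card_center in the frame of slot between -0.006 and 0.006 m and y of card_center in the frame of slot between -0.008 and 0.008 m and z of card_center in the frame of slot between 0.04 and 0.049 m and angle between card_center's own z axis and vertical below 0.12 rad and distance between card_notch and slot_notch below 0.02 m and contact force between card and the fingers below 0.1 N and distance between clip_mouth and dock_top below 0.07 m), for 0.2 s.
2. the clip is spread and lifted clear of its fin (value of joint jaw_a above 0.22 rad and z of clip_mouth in the frame of dock_top above 0.003 m), for 0.1 s.
At the end, for the whole second after the job is handed in: Card upright in the slot (6 mm across, 8 mm along, 5 mm down), notch side matching, not touched by fingers. Clip squeezed by the fingers, jaw over 0.22 rad, still, upright and in line within 0.25 rad, mouth within 10 mm of the card's mid-plane and 6 to 39 mm below its top edge, under 0.5 N on it (x of card_center in the frame of slot between -0.006 and 0.006 m and y of card_center in the frame of slot between -0.008 and 0.008 m and z of card_center in the frame of slot between 0.04 and 0.049 m and angle between card_center's own z axis and vertical below 0.12 rad and distance between card_notch and slot_notch below 0.02 m and contact force between card and the fingers below 0.2 N and value of joint jaw_a above 0.22 rad and contact force between clip and the fingers above 1.5 N and contact force between clip and card below 0.5 N and contact force between clip and tray below 0.2 N and z of clip_mouth in the frame of card_center between 0.006 and 0.039 m and x of clip_mouth in the frame of card_center between -0.01 and 0.01 m and y of clip_mouth in the frame of card_center between -0.045 and 0.025 m and angle between the y axis of clip_mouth and the y axis of card_center, either way round below 0.25 rad and angle between clip_mouth's own z axis and vertical below 0.25 rad and linear speed of clip below 0.03 m/s and height (world z) of clip_grip above 0.105 m); the arm keeps its last pose, push and grip.
It fails at once if a bystander is pushed more than 30 mm (distance of any of mould, scraper, jar, bowl, peg_clip, pastry_brush, cup from where it was at the start of the episode above 0.03 m).
It also fails if it takes over 64 s, if anything falls off the work surface, if the arm or the gripper's body presses on something with over 40 N, if the wrist force passes 120 N, or if a joint passes its speed limit or range.

## Working session

There is one attempt and no reset: what is moved stays moved. The work goes in short steps, Python scripts to look and compute and a tool call to move; the robot and the scene stay as the last step left them, time stands still between calls to the robot, and variables do not carry over. Pictures are saved under pics/ and viewed, and the job is handed in when it is done.

Besides the shell and the picture viewer there is one more tool, called after "Emit:" as a command line: name --pt "numbers of a row" for each row, then --argument value for the rest. send_rows: Moves the arm, as the interface text tells. Its arguments: {"type":"object","properties":{"increments":{"type":"array"}},"required":["increments"]}

```bash
ls; mkdir -p pics; python3 - <<'E'
from bench import robot
import cv2, numpy as np
np.set_printoptions(precision=4,suppress=True)
print(robot.get_obs())
for n in ["top","side","wrist"]:
    s=robot.snapshot(n); cv2.imwrite(f"pics/{n}0.png",s["image"][:,:,::-1]); print(n,s["intrinsics"].tolist(),"\n",s["world_from_camera"])
E
```

```text
pics
{'time': 0.0, 'joint_positions': array([-1.3131,  0.0879,  1.3722, -0.    ,  1.6836, -0.1031]), 'qvel': array([ 0.0001,  0.    , -0.0018,  0.    ,  0.002 , -0.0006]), 'joint_torque': array([  0.0021, -34.0183, -30.2425,   0.0719,   0.0329,  -0.0002]), 'tool_pos': array([ 0.194 , -0.5141,  0.2044]), 'ee_rot': array([-1.6576,  1.5687,  1.8447]), 'wrist_force': array([ 0.185 , -0.7256, -0.2201]), 'wrist_torque': array([-0.0493, -0.0425, -0.0114]), 'width': 0.09367647749850272}
top [[469.20002317205206, 0.0, 326.88942857053627], [0.0, 469.20002317205206, 202.9062853622418], [0.0, 0.0, 1.0]] 
 [[ 0.018  -0.9949  0.0993  0.4239]
 [-0.9998 -0.0176  0.0046 -0.0322]
 [-0.0029 -0.0993 -0.9951  1.771 ]
 [ 0.      0.      0.      1.    ]]
side [[401.98117258123176, 0.0, 323.34916869721246], [0.0, 401.98117258123176, 200.3843741707672], [0.0, 0.0, 1.0]] 
 [[-0.9473 -0.2562  0.1925  0.3898]
 [-0.3202  0.7329 -0.6003  0.6374]
 [ 0.0128 -0.6302 -0.7763  0.9657]
 [ 0.      0.      0.      1.    ]]
wrist [[309.70691628693146, 0.0, 318.0777243712303], [0.0, 309.70691628693146, 201.88378824658017], [0.0, 0.0, 1.0]] 
 [[ 0.3535 -0.9031 -0.2439  0.2648]
 [-0.9354 -0.3416 -0.0912 -0.4889]
 [-0.001   0.2604 -0.9655  0.3848]
 [ 0.      0.      0.      1.    ]]
```

View pics/top0.png

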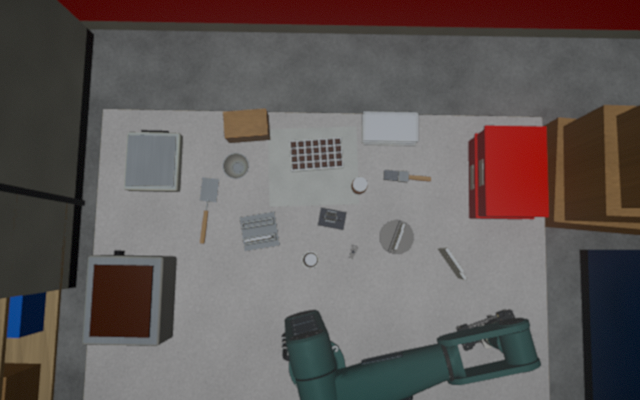

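View pics/side0.png

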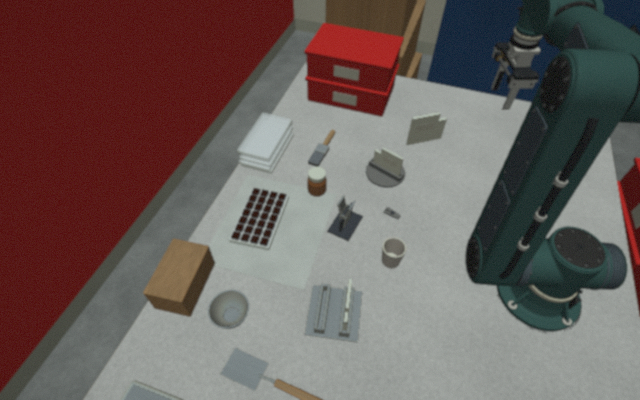

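View pics/wrist0.png

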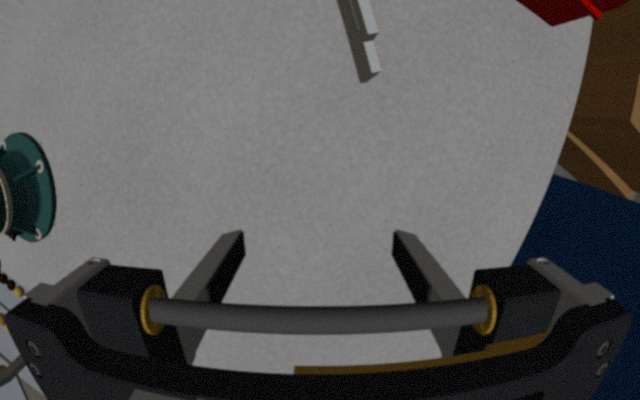

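```bash
cat > h.py <<'E'
import numpy as np, cv2
from bench import robot
from scipy.spatial.transform import Rotation as R
np.set_printoptions(precision=4,suppress=True)
def ray(s,u,v,fish=False):
    K=np.array(s["intrinsics"]);T=np.array(s["world_from_camera"])
    x=(u-K[0,2])/K[0,0];y=(v-K[1,2])/K[1,1]
    if fish:
        r=np.hypot(x,y); d=np.array([x/r*np.sin(r),y/r*np.sin(r),np.cos(r)]) if r>1e-9 else np.array([0,0,1.])
    else: d=np.array([x,y,1.])
    return T[:3,3],T[:3,:3]@d
def onz(s,u,v,z,fish=False):
    o,d=ray(s,u,v,fish); return o+d*(z-o[2])/d[2]
def proj(s,p,fish=False):
    K=np.array(s["intrinsics"]);T=np.array(s["world_from_camera"])
    c=T[:3,:3].T@(np.asarray(p)-T[:3,3])
    if fish:
        r=np.hypot(c[0],c[1]); th=np.arctan2(r,c[2]); k=th/r
        return np.array([K[0,2]+K[0,0]*c[0]*k,K[1,2]+K[1,1]*c[1]*k])
    return np.array([K[0,2]+K[0,0]*c[0]/c[2],K[1,2]+K[1,1]*c[1]/c[2]])
def tri(rays):
    A=np.zeros((3,3));b=np.zeros(3)
    for o,d in rays:
        d=d/np.linalg.norm(d);P=np.eye(3)-np.outer(d,d);A+=P;b+=P@o
    p=np.linalg.solve(A,b); return p,[np.linalg.norm(np.cross(p-o,d/np.linalg.norm(d))) for o,d in rays]
def crop(im,x0,y0,w,h,k,name,g=1.0):
    c=im[y0:y0+h,x0:x0+w,::-1]; c=cv2.resize(c,None,fx=k,fy=k,interpolation=cv2.INTER_CUBIC)
    c=np.clip(c.astype(float)*g,0,255).astype(np.uint8); cv2.imwrite(name,c)
def tool():
    o=robot.get_obs(); return np.array(o["tool_pos"]),R.from_euler('xyz',o["ee_rot"]).as_matrix(),o
E
python3 - <<'E'
from h import *
t=robot.snapshot("top");s=robot.snapshot("side")
crop(t["image"],230,180,250,110,3.2,"pics/tc.png",1.5)
crop(s["image"],290,90,170,120,4.7,"pics/sc1.png",1.5)
crop(s["image"],290,180,130,170,3.5,"pics/sc2.png",1.5)
p,M,o=tool();print(p,M)
for u,v,z in[(260,232,0.03),(332,217,.06),(397,235,.1),(455,262,.1)]: print(onz(t,u,v,z))
E
```

```text
[ 0.1941 -0.5144  0.205 ] [[-0.0002  0.3531 -0.9356]
 [ 0.0009 -0.9356 -0.3531]
 [-1.     -0.0009 -0.0001]]
[0.4848 0.2219 0.03  ]
[ 0.5431 -0.0439  0.06  ]
[ 0.4804 -0.2756  0.1   ]
[ 0.3889 -0.4807  0.1   ]
```

View pics/tc.png

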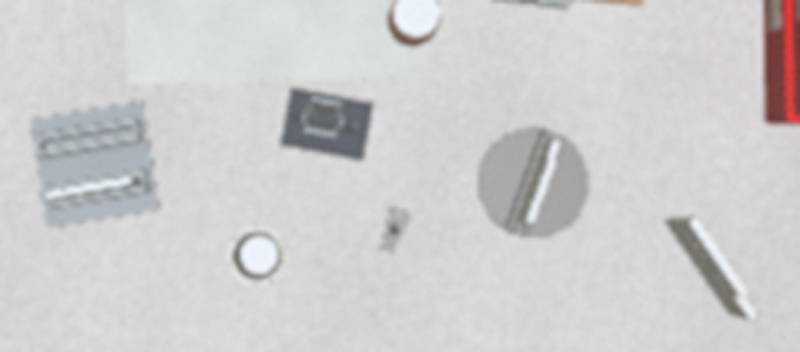

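View pics/sc1.png

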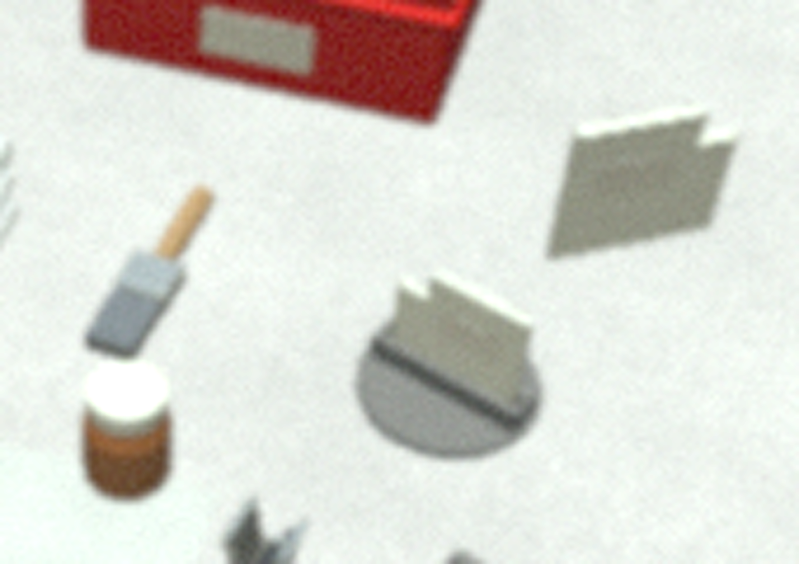

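View pics/sc2.png

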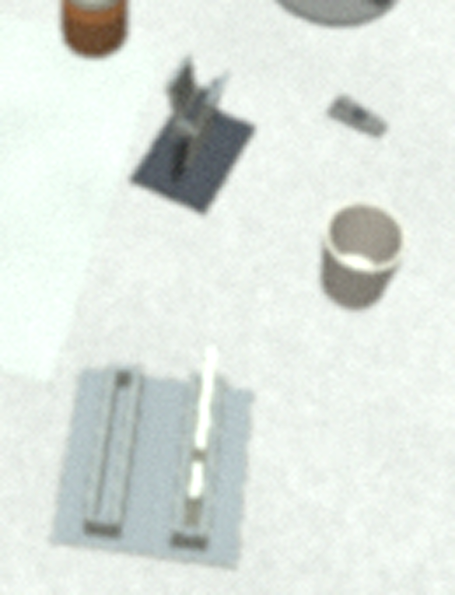

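Candidates for the card: (397,235) in top view, standing in the round grey rest, and (455,262), a larger one standing free on the table. The description (in the rest, the smaller) fits the first. The fixed card's notch appears to be at the world +y end. Moving to look with the wrist camera.

Emit:
send_rows --pt "1 -0.01 -0.012 -0.034 0.066" --pt "1 -0.02 -0.024 -0.068 0.132" --pt "1 -0.03 -0.036 -0.102 0.198" --pt "1 -0.04 -0.048 -0.136 0.264" --pt "1 -0.05 -0.06 -0.17 0.33"

```text
time: 0.67
tool_pos: [0.3329, -0.3972, 0.2559]
ee_rot: [2.954, 1.571, -0.161]
wrist_force: [0.3, -0.6, -0.5]
width: 0.094
```

Emit:
send_rows --pt "1 -0.01 -0.023 -0.03 0.066" --pt "1 -0.02 -0.046 -0.06 0.132" --pt "1 -0.03 -0.07 -0.09 0.198" --pt "1 -0.04 -0.093 -0.12 0.264" --pt "1 -0.05 -0.117 -0.15 0.33"

```text
time: 1.08
tool_pos: [0.4795, -0.2754, 0.3059]
ee_rot: [2.12, 1.571, -1.324]
wrist_force: [0.4, -0.4, 1.0]
width: 0.0938
```

```bash
python3 - <<'E'
from h import *
s=robot.snapshot("wrist");cv2.imwrite("pics/w1.png",s["image"][:,:,::-1]); p,M,o=tool();print(p,M,o["joint_positions"])
print(proj(s,[.48,-.2756,.1],True))
E
```

```text
[ 0.4847 -0.2707  0.3077] [[ 0.0069 -0.2922 -0.9563]
 [ 0.0023 -0.9564  0.2922]
 [-1.     -0.0042 -0.0059]] [-0.6152  0.0985  1.1578  0.0062  1.881   1.2541]
[316.7703 180.1386]
```

View pics/w1.png

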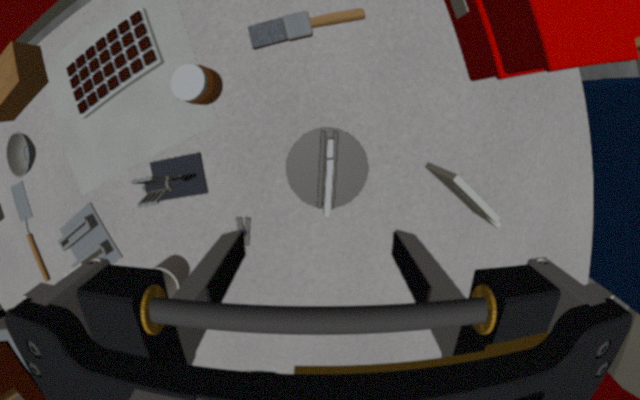

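```bash
python3 - <<'E'
from h import *
s=robot.snapshot("wrist"); crop(s["image"],280,115,100,110,5,"pics/w1c.png",1.5); p,M,o=tool();print(p,o["qvel"])
g=cv2.cvtColor(s["image"],cv2.COLOR_RGB2GRAY); np.save("g.npy",g)
for v in range(128,222,6): print(v,g[v,315:345])
E
```

```text
[ 0.4821 -0.2733  0.3069] [-0.079  -0.0133  0.0535 -0.0671 -0.0009 -0.0991]
128 [135 134 136 130 134 132 133 135 133 134 136 134 132 135 136 137 135 136
 136 135 135 137 139 137 136 136 136 136 133 137]
134 [112 104 101 102 102 101 104 105 104 102  93  81  76  77  82  83  87  91
  89  96  93  92  89  89  86  84  83  89  95 100]
140 [101 104 105 102 104 102 104 104 101  95  87  82  89  96  87  83  83  94
  92  90  89  84  73  74  81  95  90  87  83  95]
146 [105 105 103 103 106 101 107 103  98  92  79  86  92  90  80  76  81 105
 135 152 157 158 154 146 121 100  85  82  90  97]
152 [103 102 102 105 102 101 102 104 101  89  79  87  95  90  77  72  71  99
 139 152 155 152 150 133 112  96  87  92  97 102]
158 [103 104 102 100  97 105 105  99  92  82  86  91  92  83  73  71  89 119
 143 154 157 155 142 115  95  88  82  84  94  99]
164 [100 100 100 100 101 103 103  99  85  79  87  94  91  80  77  73  70  93
 128 144 148 147 146 130 109  92  82  86  97  98]
170 [100 101  98 102 101  97  99  97  90  79  90  95  90  81  70  75  94 118
 143 151 156 158 148 123 100  88  88  92  99  94]
176 [101
[... 307 characters left out ...]
 84 105 127 149
 156 154 153 138 114  83  79  83  92  98 103  96]
194 [101  94  99  98  97  98  95  82  81  86  88  80  73  71  89 115 144 153
 154 153 155 139 105  81  81  92  94  97  99  97]
200 [ 97 100 101  93  97  90  85  80  87  88  82  77  70  75  88 118 145 157
 154 152 144 125  97  80  90  96  96  97  92  96]
206 [ 95 100  97  96  92  87  82  82  90  87  80  58  59  74 101 134 148 152
 155 152 134 110  84  79  87  92  99  98  99  94]
212 [139 136 136 139 141 140 136 133 128 128 130 126 124 117 128 145 154 157
 154 152 138 125 119 126 133 134 139 134 136 139]
218 [132 133 136 139 140 140 141 141 139 139 141 140 133 128 134 147 155 157
 151 147 142 138 139 137 132 134 132 137 139 138]
```

View pics/w1c.png

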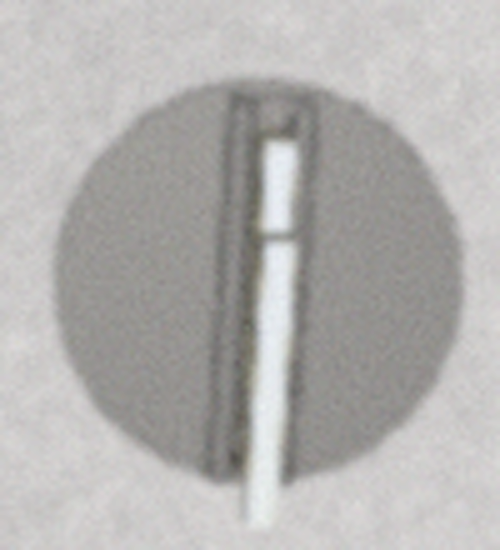

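Emit:
send_rows --pt "1 0 0 0 0" --pt "1 0 0 0 0" --pt "1 0 0 0 0" --pt "1 0 0 0 0" --pt "1 0 0 0 0"

```text
time: 1.6
tool_pos: [0.4774, -0.2778, 0.3052]
ee_rot: [0.044, 1.57, 2.884]
wrist_force: [-0.6, -0.5, -2.1]
width: 0.0943
```

```bash
cat > mcard.py <<'E'
from h import *
s=robot.snapshot("wrist"); p,M,o=tool();print(p,M[:,1],np.abs(o["qvel"]).max())
g=cv2.cvtColor(s["image"],cv2.COLOR_RGB2GRAY).astype(float)
# per-row centre of bright strip via half-max edges
rows=[]
for v in range(166,206,2):
    r=cv2.GaussianBlur(g,(1,3),0)[v,300:360]; m=np.where(r>117)[0]
    c=(r[m]-117); 
    if len(m): 
        u=300+(m[0]+m[-1])/2; rows.append((*onz(s,u,v,.098,True),len(m)))
rows=np.array(rows);print(rows[::4])
# line
d=np.polyfit(rows[:,0],rows[:,1],1);print("slope",d,"angle of +y(card)",np.degrees(np.arctan2(d[0],1)), "resid",np.std(rows[:,1]-np.polyval(d,rows[:,0])))
crop(s["image"],280,115,100,110,5,"pics/w2c.png",1.5)
prof=g[155:230,:]
uc=lambda v:np.interp(v,[166,206],[334,332])
for v in range(138,226): print(v,g[v,325:340].max().round(),end="; ")
E
python3 mcard.py
```

```text
[ 0.4775 -0.2777  0.3053] [-0.2965 -0.955   0.    ] 0.005185359467332236
[[ 0.4911 -0.2956  0.098   7.    ]
 [ 0.4813 -0.2926  0.098   7.    ]
 [ 0.4715 -0.289   0.098   6.    ]
 [ 0.456  -0.3037  0.098   8.    ]
 [ 0.4458 -0.3008  0.098  14.    ]]
slope [ 0.0845 -0.333 ] angle of +y(card) 4.830409594096573 resid 0.006088572120015748
138 124.0; 139 146.0; 140 154.0; 141 156.0; 142 154.0; 143 155.0; 144 155.0; 145 157.0; 146 155.0; 147 157.0; 148 156.0; 149 154.0; 150 155.0; 151 154.0; 152 154.0; 153 155.0; 154 156.0; 155 152.0; 156 133.0; 157 114.0; 158 124.0; 159 146.0; 160 157.0; 161 156.0; 162 155.0; 163 154.0; 164 156.0; 165 157.0; 166 156.0; 167 157.0; 168 155.0; 169 157.0; 170 157.0; 171 155.0; 172 155.0; 173 154.0; 174 157.0; 175 155.0; 176 156.0; 177 153.0; 178 155.0; 179 153.0; 180 157.0; 181 156.0; 182 156.0; 183 157.0; 184 155.0; 185 155.0; 186 157.0; 187 156.0; 188 154.0; 189 154.0; 190 155.0; 191 155.0; 192 155.0; 193 157.0; 194 155.0; 195 157.0; 196 155.0; 197 157.0; 198 156.0; 199 156.0; 200 156.0; 201 156.0; 202 156.0; 203 152.0; 204 154.0; 205 155.0; 206 155.0; 207 156.0; 208 154.0; 209 154.0; 210 156.0; 211 153.0; 212 153.0; 213 153.0; 214 154.0; 215 147.0; 216 141.0; 217 139.0; 218 141.0; 219 140.0; 220 139.0; 221 139.0; 222 141.0; 223 140.0; 224 138.0; 225 141.0;
```

View pics/w2c.png

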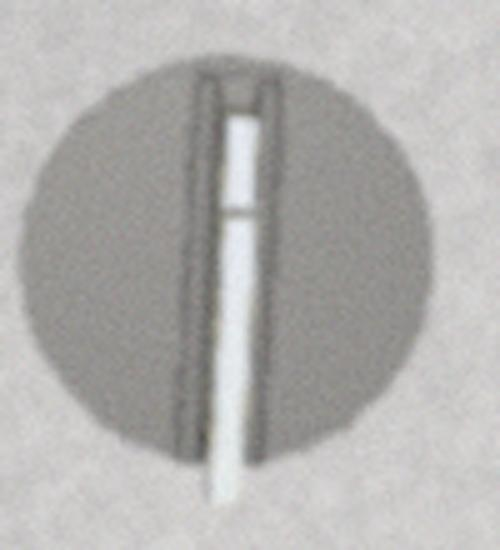

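```bash
sed -i 's/range(166,206,2)/range(161,206,2)/; s/\[v,300:360\]/[v,314:340]/; s/u=300+/u=314+/; s/r>117/r>120/' mcard.py; cat >> mcard.py <<'E'
print()
a=onz(s,327.8,158,.098,True);b=onz(s,325,215.3,.098,True);print("top edge ends",a,b,np.linalg.norm(a-b))
c=onz(s,328,138.5,.074,True);print("notch outer",c,"whole",np.linalg.norm((c-b)[:2]))
ctr=(c+b)/2
yd=(c-b)[:2]/np.linalg.norm((c-b)[:2]);print("centre",ctr[:2],"ydir",yd,np.degrees(np.arctan2(yd[1],yd[0])))
E
python3 mcard.py | grep -v ';'
```

```text
[ 0.4777 -0.2776  0.3054] [-0.2963 -0.9551  0.    ] 0.0065216691448573075
[[ 0.4972 -0.2979  0.098   6.    ]
 [ 0.4876 -0.2943  0.098   7.    ]
 [ 0.4777 -0.2914  0.098   7.    ]
 [ 0.468  -0.2877  0.098   6.    ]
 [ 0.4581 -0.2841  0.098   7.    ]
 [ 0.4481 -0.2804  0.098   6.    ]]
slope [-0.3578 -0.1201] angle of +y(card) -19.68666328620359 resid 0.00019477054864136097
top edge ends [ 0.5007 -0.2994  0.098 ] [ 0.4297 -0.2741  0.098 ] 0.07542275233648921
notch outer [ 0.5226 -0.3072  0.074 ] whole 0.09865603356929434
centre [ 0.4762 -0.2906] ydir [ 0.9421 -0.3352] -19.585308691384345
```

Emit:
send_rows --pt "0.6 0.02 0.004 0.001 0.02" --pt "0.3 0.05 0.0126 0.0026 0.042" --pt "0.2 0.09 0.0126 0.0026 0.042" --pt "0.2 0.12 0.0126 0.0026 0.042" --pt "0.2 0.14 0.0126 0.0026 0.042"

```text
time: 2.12
tool_pos: [0.4702, -0.2875, 0.1614]
ee_rot: [-0.3, 1.565, 2.499]
wrist_force: [-0.4, 0.1, 0.2]
width: 0.0643
```

Emit:
send_rows --pt "0.2 0 0 0 0" --pt "0.2 0 0 0 0" --pt "0.2 0 0 0 0"

```text
time: 2.37
tool_pos: [0.4728, -0.289, 0.1675]
ee_rot: [2.802, 1.568, -0.681]
wrist_force: [0.1, -0.0, 0.6]
width: 0.0569
```

```bash
python3 - <<'E'
from h import *
s=robot.snapshot("wrist");cv2.imwrite("pics/w3.png",s["image"][:,:,::-1]); p,M,o=tool();print(p,M,o["qvel"])
E
```

```text
[ 0.4732 -0.2891  0.1682] [[ 0.0036 -0.3348 -0.9423]
 [-0.0028 -0.9423  0.3348]
 [-1.      0.0015 -0.0043]] [ 0.0038 -0.0063 -0.0098  0.     -0.0034 -0.0015]
```

View pics/w3.png

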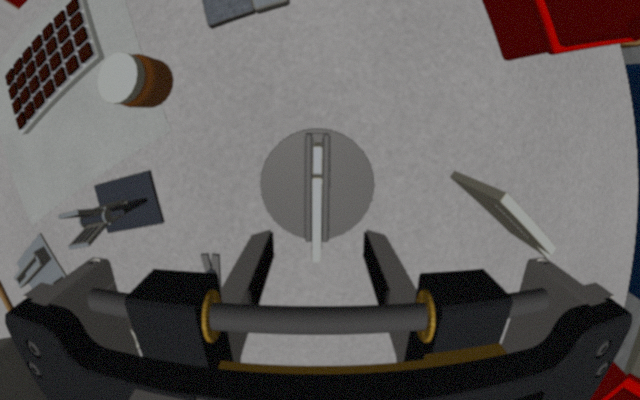

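Emit:
send_rows --pt "0.2 0.03 0 0.001 0" --pt "0.2 0.06 0 0.001 0" --pt "0.2 0.085 0 0.001 0" --pt "0.2 0.1 0 0.001 0" --pt "0.2 0.1 0 0.001 0"

```text
time: 2.83
tool_pos: [0.4701, -0.287, 0.0634]
ee_rot: [-0.285, 1.567, 2.515]
wrist_force: [0.3, -0.0, -0.7]
width: 0.0566
```

Emit:
send_rows --pt "-0.6 0 0 0 0" --pt "-1 0 0 0 0" --pt "-1 0 0 0 0" --pt "-1 0 0 0 0" --pt "-1 0 0 0 0"

```text
time: 3.25
tool_pos: [0.472, -0.2884, 0.067]
ee_rot: [2.813, 1.568, -0.67]
wrist_force: [0.3, -0.6, 0.6]
width: 0.0263
```

```bash
python3 - <<'E'
from h import *
s=robot.snapshot("wrist");cv2.imwrite("pics/w4.png",s["image"][:,:,::-1]); p,M,o=tool();print(p,M,o["width"])
E
```

```text
[ 0.4718 -0.2882  0.0666] [[ 0.0016 -0.3346 -0.9424]
 [-0.0013 -0.9424  0.3346]
 [-1.      0.0007 -0.0019]] 0.02254270641505422
```

View pics/w4.png

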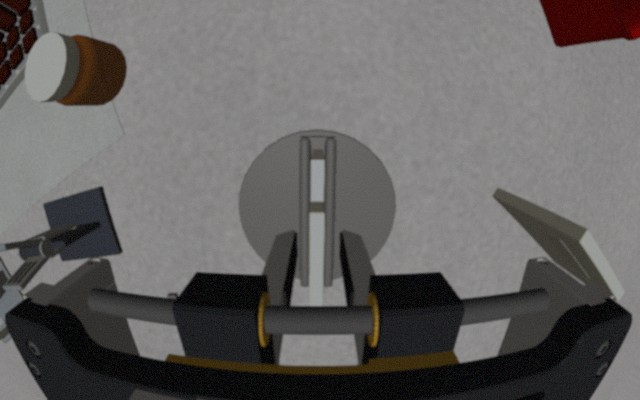

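Fingers are straddling the card (top edge around (317,260)), still closing.

Emit:
send_rows --pt "-1 0 0 0 0" --pt "-1 0 0 0 0" --pt "-1 0 0 0 0" --pt "-1 0 0 0 0" --pt "-1 0 0 0 0"

```text
time: 3.72
tool_pos: [0.4713, -0.2879, 0.0656]
ee_rot: [2.804, 1.571, -0.678]
wrist_force: [-0.2, 0.5, 1.5]
width: 0.0078
```

Emit:
send_rows --pt "-1 -0.015 0 0 0" --pt "-1 -0.045 0 0 0" --pt "-1 -0.085 0 0 0" --pt "-1 -0.125 0 0 0" --pt "-1 -0.165 0 0 0"

```text
time: 4.13
tool_pos: [0.4707, -0.2874, 0.2314]
ee_rot: [-0.264, 1.569, 2.537]
wrist_force: [0.4, -1.0, -0.8]
width: 0.0078
```

Emit:
send_rows --pt "-1 -0.03 0 0 0" --pt "-1 -0.045 0 0 0" --pt "-1 -0.045 0 0 0" --pt "-1 -0.045 0 0 0"

```text
time: 4.47
tool_pos: [0.4714, -0.288, 0.2757]
ee_rot: [2.755, 1.57, -0.728]
wrist_force: [-0.4, -0.9, -1.0]
width: 0.0079
```

```bash
python3 - <<'E'
from h import *
s=robot.snapshot("wrist");cv2.imwrite("pics/w5.png",s["image"][:,:,::-1]); p,M,o=tool();print(p,M,o["width"],o["joint_positions"])
s=robot.snapshot("side");crop(s["image"],270,60,200,150,4,"pics/s5.png",1.5)
t=robot.snapshot("top");crop(t["image"],230,190,60,70,8,"pics/t5.png",1.5)
E
```

```text
[ 0.4708 -0.2876  0.2738] [[-0.0019 -0.3347 -0.9423]
 [ 0.0013 -0.9423  0.3347]
 [-1.     -0.0006  0.0022]] 0.007654926471405113 [-0.651   0.0901  1.2335 -0.0001  1.8203  1.261 ]
```

View pics/w5.png

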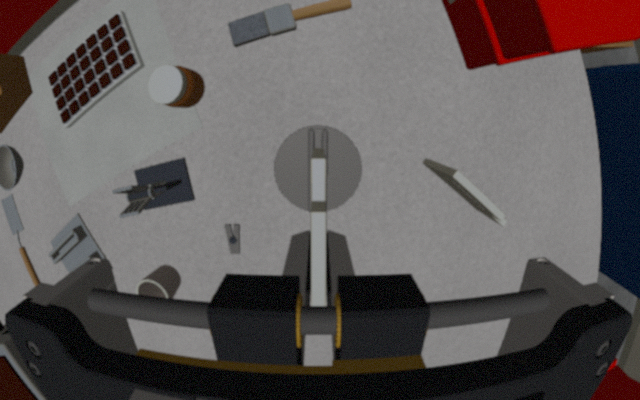

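View pics/s5.png

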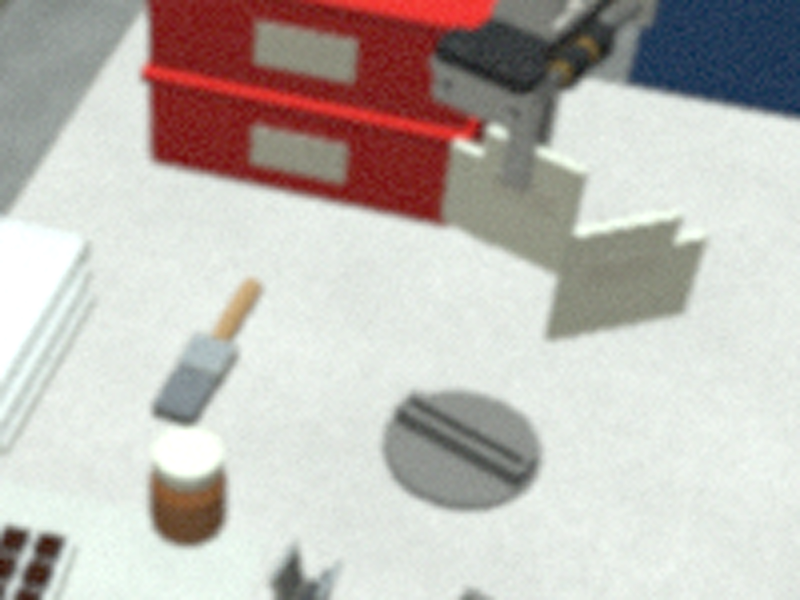

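View pics/t5.png

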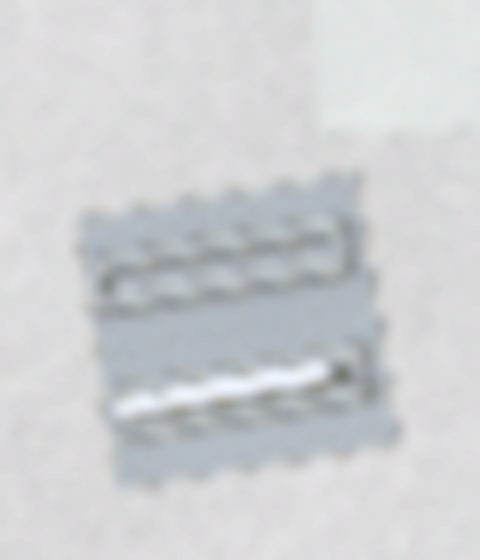

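```bash
cat >> h.py <<'E'
def plan(x,y,z,ang):
    """remaining shift in current tool axes, target tool-y angle deg"""
    p,M,o=tool(); d=M.T@(np.array([x,y,z])-p); a=np.degrees(np.arctan2(M[1,1],M[0,1]))
    r=-np.radians((ang-a+180)%360-180)
    print("tcp",p,"yang",round(a,2),"w",round(o["width"],4),"shift",d.round(4),"roll",round(r,3),"dist",np.linalg.norm(d).round(3),"rows>=",max(np.linalg.norm(d)/.0417,abs(r)/.125).__round__(1))
E
python3 -c "
from h import *
plan(.40,.20,.274,11)
s=robot.snapshot('wrist');crop(s['image'],270,115,100,100,6,'pics/w6.png',1.5)"
```

```text
tcp [ 0.4704 -0.2873  0.2725] yang -109.55 w 0.0077 shift [ 0.0003 -0.4356  0.2294] roll -2.104 dist 0.492 rows>= 16.8
```

View pics/w6.png

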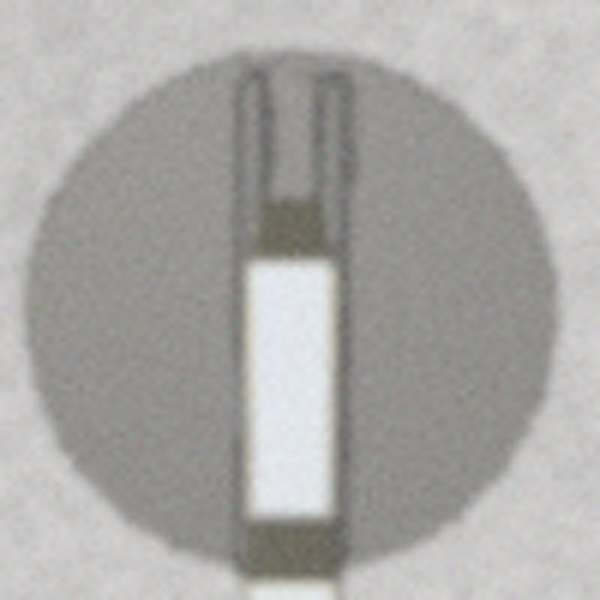

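```bash
python3 - <<'E'
from h import *
s=robot.snapshot('wrist'); p,M,o=tool()
for v,dz in [(158,.032-.024),(201.5,.032-.024),(211.3,.032),(148.3,.032-.09)]:
    q=onz(s,318.5,v,p[2]+dz,True); print(v,(M.T@(q-p)))
E
```

```text
158 [-0.0082  0.0014 -0.0549]
201.5 [-0.0081  0.0014 -0.0298]
211.3 [-0.0321  0.0014 -0.0311]
148.3 [ 0.0578  0.0016 -0.0543]
```

Emit:
send_rows --pt "-1 0 -0.025 0.013 -0.08" --pt "-1 0 -0.055 0.029 -0.2" --pt "-1 0 -0.085 0.045 -0.32" --pt "-1 0 -0.115 0.06 -0.44" --pt "-1 0 -0.145 0.076 -0.56"

```text
time: 5.13
tool_pos: [0.4473, -0.1243, 0.2741]
ee_rot: [-0.653, 1.569, 2.712]
wrist_force: [0.4, 0.5, -0.7]
width: 0.0079
```

```bash
python3 -c "
from h import *
plan(.40,.20,.274,11)"
```

```text
tcp [ 0.4473 -0.1243  0.2741] yang -77.17 w 0.0079 shift [ 0.0004 -0.3267 -0.0259] roll -1.539 dist 0.328 rows>= 12.3
```

Emit:
send_rows --pt "-1 0 -0.03 -0.002 -0.12" --pt "-1 0 -0.06 -0.005 -0.24" --pt "-1 0 -0.09 -0.007 -0.36" --pt "-1 0 -0.12 -0.009 -0.48" --pt "-1 0 -0.15 -0.012 -0.6"

```text
time: 5.55
tool_pos: [0.4263, 0.0246, 0.2744]
ee_rot: [-0.834, 1.569, 3.132]
wrist_force: [0.1, -0.3, -0.6]
width: 0.0077
```

```bash
python3 -c "
from h import *
plan(.40,.20,.274,11)"
```

```text
tcp [0.4263 0.0246 0.2744] yang -42.76 w 0.0077 shift [ 0.0004 -0.1384 -0.1109] roll -0.938 dist 0.177 rows>= 7.5
```

Emit:
send_rows --pt "-1 0 -0.018 -0.014 -0.12" --pt "-1 0 -0.036 -0.028 -0.24" --pt "-1 0 -0.054 -0.042 -0.36" --pt "-1 0 -0.072 -0.056 -0.48" --pt "-1 0 -0.09 -0.07 -0.6"

```text
time: 5.97
tool_pos: [0.4086, 0.1369, 0.2743]
ee_rot: [-1.184, 1.569, -2.901]
wrist_force: [0.6, 0.1, 0.2]
width: 0.0077
```

```bash
python3 -c "
from h import *
plan(.40,.20,.274,11)"
```

```text
tcp [0.4086 0.1369 0.2743] yang -8.36 w 0.0077 shift [ 0.0003 -0.0177 -0.0612] roll -0.338 dist 0.064 rows>= 2.7
```

Emit:
send_rows --pt "-1 0 -0.006 -0.02 -0.11" --pt "-1 0 -0.012 -0.04 -0.22" --pt "-1 0 -0.018 -0.061 -0.338" --pt "-1 0 -0.018 -0.061 -0.338" --pt "-1 0 -0.018 -0.061 -0.338"

```text
time: 6.38
tool_pos: [0.4003, 0.1992, 0.2743]
ee_rot: [-1.146, 1.568, -2.53]
wrist_force: [0.0, 0.1, -0.6]
width: 0.0075
```

Emit:
send_rows --pt "-1 0 0 0 0" --pt "-1 0 0 0 0" --pt "-1 0 0 0 0" --pt "-1 0 0 0 0"

```text
time: 6.72
tool_pos: [0.401, 0.1982, 0.2754]
ee_rot: [0.179, 1.571, -1.208]
wrist_force: [0.0, 0.3, -0.5]
width: 0.0084
```

```bash
python3 -c "
from h import *
plan(.40,.20,.274,11)
s=robot.snapshot('wrist');cv2.imwrite('pics/w7.png',s['image'][:,:,::-1])"
```

```text
tcp [0.401  0.1982 0.2754] yang 10.55 w 0.0084 shift [ 0.0014 -0.0006 -0.002 ] roll -0.008 dist 0.003 rows>= 0.1
```

View pics/w7.png

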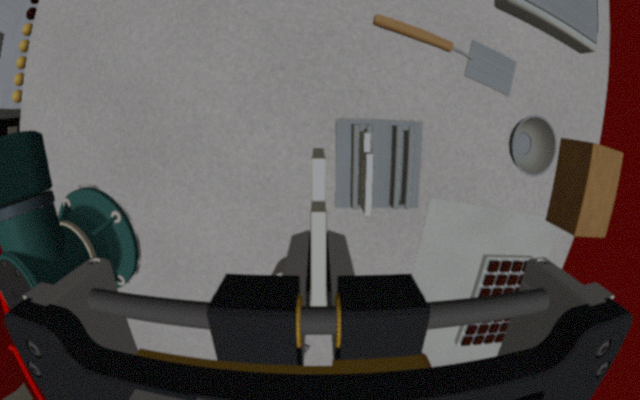

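```bash
python3 -c "
from h import *
s=robot.snapshot('wrist');np.save('g7.npy',s['image']);crop(s['image'],325,110,110,110,7,'pics/w7c.png',1.5)"
```

```text
(no output)
```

View pics/w7c.png

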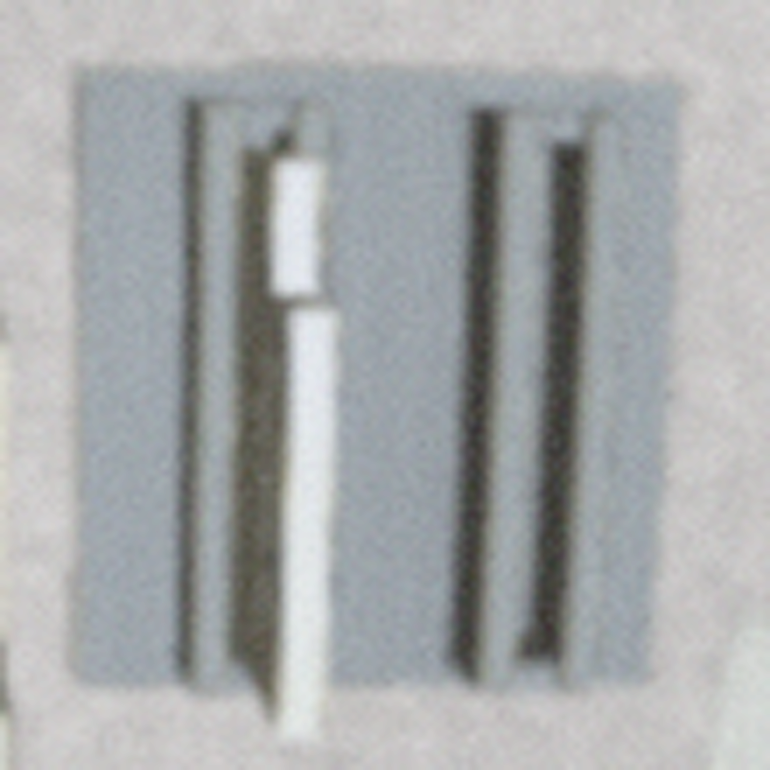

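```bash
python3 - <<'E'
from h import *
s=robot.snapshot('wrist'); f=lambda x,y,z:onz(s,325+x/7,110+y/7,z,True)
TL,TR,BR,BL=[f(*c,.006) for c in [(78,68),(683,85),(655,685),(72,685)]]
n=np.linalg.norm
print("sides",n(TR-TL),n(BR-BL),n(TL-BL),n(TR-BR))
c=(TL+TR+BR+BL)/4; xd=(TR-TL+BR-BL);xd/=n(xd); yd=TL-BL+TR-BR; yd/=n(yd)
a1=np.degrees(np.arctan2(xd[1],xd[0]));a2=np.degrees(np.arctan2(yd[1],yd[0]))-90
print("tray",c,a1,a2)
A=f(315,306,.096);B=f(301,740,.096);C=f(297,157,.072)
print("fixed card top",A,B,n(A-B),"notch outer",C,n((C-B)[:2])); a3=np.degrees(np.arctan2(*(A-B)[1::-1]))-90
a=np.radians((a1+a2)/2); X=np.array([np.cos(a),np.sin(a)]);Y=np.array([-X[1],X[0]])
fc=(B+C)[:2]/2
print("yaw card",a3,"fixed centre",fc,"in tray frame",X@(fc-c[:2]),Y@(fc-c[:2]))
print("slot from tray",c[:2]+.03*X,"slot from fixed card",fc+.06*X)
# slot opening walls at z=.036: inner edges of walls top
for r,l1,l2,r1,r2 in[(300,500,548,583,612),(600,487,530,567,598)]:
    P=[f(q,r,.036) for q in(l1,l2,r1,r2)]; print("walls tray x",[(X@(q[:2]-c[:2])).round(4) for q in P])
for e,r in[((570,143),.03),((543,660),.03)]: q=f(*e,.034);print("slot ends tray y",Y@(q[:2]-c[:2]))
p,M,o=tool()
E
```

```text
sides 0.12983228997581012 0.13148610425253007 0.13166228392399967 0.13284824828857547
tray [0.4886 0.2244 0.006 ] 10.735230481412414 11.007785003590811
fixed card top [0.454  0.2446 0.096 ] [0.4684 0.1698 0.096 ] 0.07620964207017702 notch outer [0.4498 0.2684 0.072 ] 0.10033005734158117
yaw card 10.909181653285287 fixed centre [0.4591 0.2191] in tray frame -0.02997421945367164 0.00038125107705946085
slot from tray [0.5181 0.23  ] slot from fixed card [0.518  0.2304]
walls tray x [np.float64(0.0174), np.float64(0.0273), np.float64(0.0347), np.float64(0.0408)]
walls tray x [np.float64(0.0175), np.float64(0.0267), np.float64(0.0347), np.float64(0.0414)]
slot ends tray y 0.05346747153177795
slot ends tray y -0.05277536315741142
```

```bash
python3 -c "
from h import *
plan(.5177,.2251,.13,10.9)"
```

```text
tcp [0.401  0.1985 0.2755] yang 10.59 w 0.008 shift [ 0.1455  0.1196 -0.0047] roll -0.005 dist 0.188 rows>= 4.5
```

Emit:
send_rows --pt "-1 0 0.03 -0.001 -0.005" --pt "-1 0 0.06 -0.002 -0.005" --pt "-1 0 0.09 -0.004 -0.005" --pt "-1 0 0.11 -0.005 -0.005" --pt "-1 0 0.12 -0.005 -0.005"

```text
time: 7.28
tool_pos: [0.5197, 0.2261, 0.2741]
ee_rot: [-1.318, 1.569, -2.698]
wrist_force: [-0.6, -0.7, -0.3]
width: 0.008
```

Emit:
send_rows --pt "-1 0.03 0 0 0" --pt "-1 0.07 0 0 0" --pt "-1 0.11 0 0 0" --pt "-1 0.14 0 0 0" --pt "-1 0.15 0 0 0"

```text
time: 7.7
tool_pos: [0.514, 0.2247, 0.1193]
ee_rot: [-1.436, 1.56, -2.816]
wrist_force: [-1.1, 0.1, -1.1]
width: 0.0075
```

Emit:
send_rows --pt "-1 0 0 0 0" --pt "-1 0 0 0 0" --pt "-1 0 0 0 0" --pt "-1 0 0 0 0" --pt "-1 0 0 0 0"

```text
time: 8.12
tool_pos: [0.5192, 0.2264, 0.1282]
ee_rot: [1.673, 1.566, 0.294]
wrist_force: [0.3, 0.2, -0.0]
width: 0.0078
```

```bash
python3 -c "
from h import *
plan(.5177,.2251,.13,10.9)
s=robot.snapshot('wrist');cv2.imwrite('pics/w8.png',s['image'][:,:,::-1]);crop(s['image'],270,140,100,100,6,'pics/w8c.png',1.7)
s=robot.snapshot('side');crop(s['image'],290,220,120,120,5,'pics/s8.png',1.5)
"
```

```text
tcp [0.5192 0.2264 0.1282] yang 10.94 w 0.0078 shift [-0.0018 -0.0017  0.001 ] roll 0.001 dist 0.003 rows>= 0.1
```

View pics/w8.png

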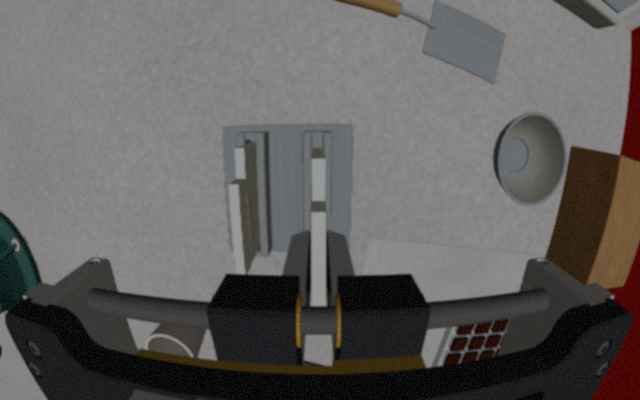

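View pics/s8.png

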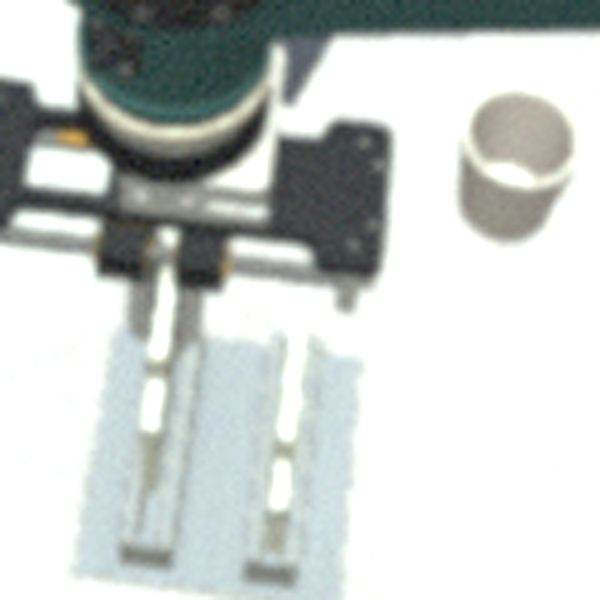

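View pics/w8c.png

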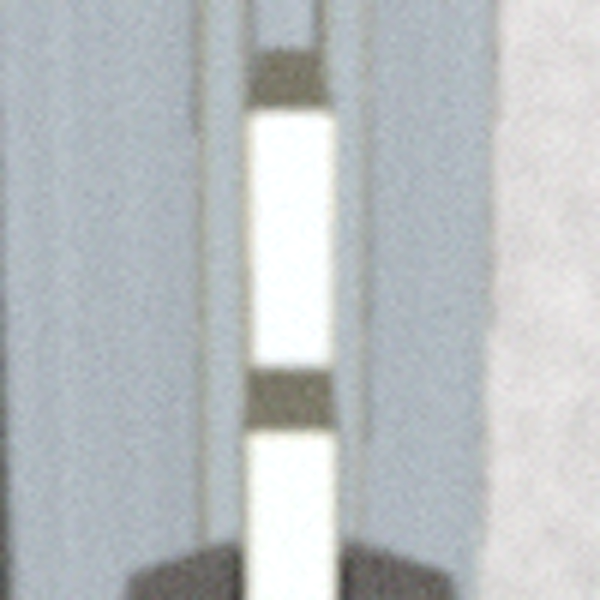

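Emit:
send_rows --pt "-1 0.01 -0.0008 0.001 0" --pt "-1 0.02 -0.0008 0.001 0" --pt "-1 0.03 -0.0008 0.001 0" --pt "-1 0.04 -0.0008 0.001 0" --pt "-1 0.04 -0.0008 0.001 0"

```text
time: 8.63
tool_pos: [0.5174, 0.2247, 0.0827]
ee_rot: [-0.567, 1.57, -1.948]
wrist_force: [3.6, 2.0, -2.3]
width: 0.0073
```

Emit:
send_rows --pt "-1 0.004 0 0 0" --pt "-1 0.008 0 0 0" --pt "-1 0.012 0 0 0" --pt "-1 0.016 0 0 0" --pt "-1 0.018 0 0 0"

```text
time: 9.05
tool_pos: [0.5175, 0.2249, 0.0672]
ee_rot: [1.492, 1.57, 0.112]
wrist_force: [2.0, -1.0, 0.4]
width: 0.0077
```

Emit:
send_rows --pt "-1 0.002 0 0 0" --pt "-1 0.004 0 0 0" --pt "-1 0.005 0 0 0" --pt "-1 0.005 0 0 0"

```text
time: 9.38
tool_pos: [0.5176, 0.225, 0.0636]
ee_rot: [1.556, 1.57, 0.177]
wrist_force: [2.0, -0.1, 4.2]
width: 0.0077
```

```bash
python3 -c "
from h import *
plan(.5177,.2251,.064,10.9);print(robot.get_obs()['wrist_force'])
s=robot.snapshot('side');crop(s['image'],290,220,120,120,5,'pics/s9.png',1.3)
"
```

```text
tcp [0.5176 0.225  0.0636] yang 10.95 w 0.0077 shift [-0.0004  0.0001 -0.0001] roll 0.001 dist 0.0 rows>= 0.0
[ 1.9534 -0.1151  4.2368]
```

View pics/s9.png

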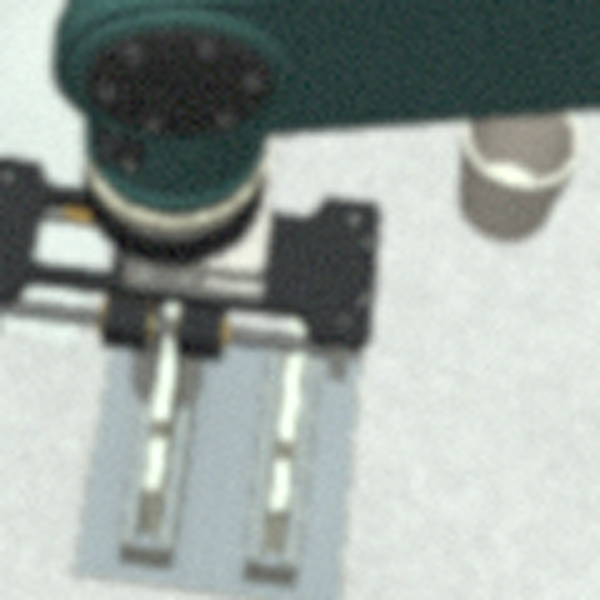

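Seated: the force is now about 4 N up, so the floor is reached, and both cards look the same with notches at the same end. Release with a small opening.

Emit:
send_rows --pt "-0.9 -0.001 0 0 0" --pt "-0.8 -0.001 0 0 0" --pt "-0.6 -0.001 0 0 0" --pt "-0.4 -0.001 0 0 0" --pt "-0.4 -0.001 0 0 0"

```text
time: 9.85
tool_pos: [0.5163, 0.2247, 0.0626]
ee_rot: [-1.466, 1.568, -2.846]
wrist_force: [0.3, 0.0, -0.1]
width: 0.0258
```

Emit:
send_rows --pt "-0.4 0 0 0 0" --pt "-0.4 0 0 0 0" --pt "-0.4 0 0 0 0" --pt "-0.4 0 0 0 0"

```text
time: 10.18
tool_pos: [0.5172, 0.2248, 0.0634]
ee_rot: [-1.02, 1.571, -2.4]
wrist_force: [-0.6, -0.7, -0.6]
width: 0.0282
```

Emit:
send_rows --pt "-0.4 -0.02 0 0 0" --pt "-0.4 -0.05 0 0 0" --pt "-0.4 -0.09 0 0 0" --pt "-0.4 -0.13 0 0 0" --pt "-0.4 -0.17 0 0 0"

```text
time: 10.6
tool_pos: [0.5167, 0.2247, 0.235]
ee_rot: [-1.322, 1.57, -2.702]
wrist_force: [0.6, -0.5, 0.3]
width: 0.0284
```

Emit:
send_rows --pt "-0.4 -0.03 0 0 0" --pt "-0.4 -0.06 0 0 0" --pt "-0.4 -0.06 0 0 0" --pt "-0.4 -0.06 0 0 0" --pt "-0.4 -0.06 0 0 0"

```text
time: 11.02
tool_pos: [0.517, 0.2248, 0.2925]
ee_rot: [-1.384, 1.569, -2.764]
wrist_force: [0.2, -0.2, -0.2]
width: 0.0283
```

```bash
python3 -c "
from h import *
plan(.543,-.044,.29,-10)
s=robot.snapshot('wrist');cv2.imwrite('pics/w10.png',s['image'][:,:,::-1])
crop(s['image'],230,110,130,110,6,'pics/w10c.png',1.5)
print(robot.get_obs()['joint_positions'])
s=robot.snapshot('top');crop(s['image'],290,190,80,60,8,'pics/t10.png',1.5)
"
```

```text
tcp [0.517  0.2248 0.2925] yang 10.94 w 0.0283 shift [ 0.0026 -0.0255  0.2688] roll 0.366 dist 0.27 rows>= 6.5
[ 0.3096  0.12    1.1662 -0.0001  1.8588  0.1186]
```

View pics/w10.png

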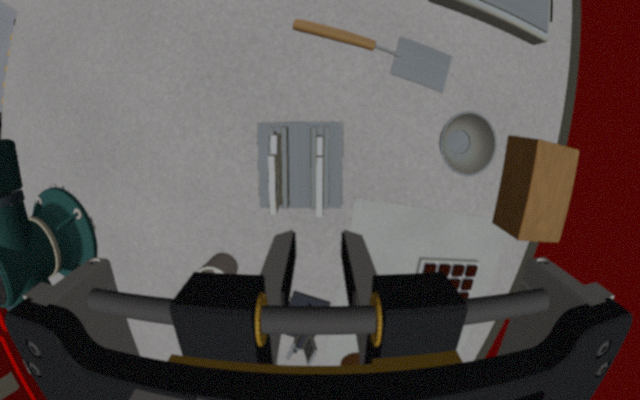

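View pics/w10c.png

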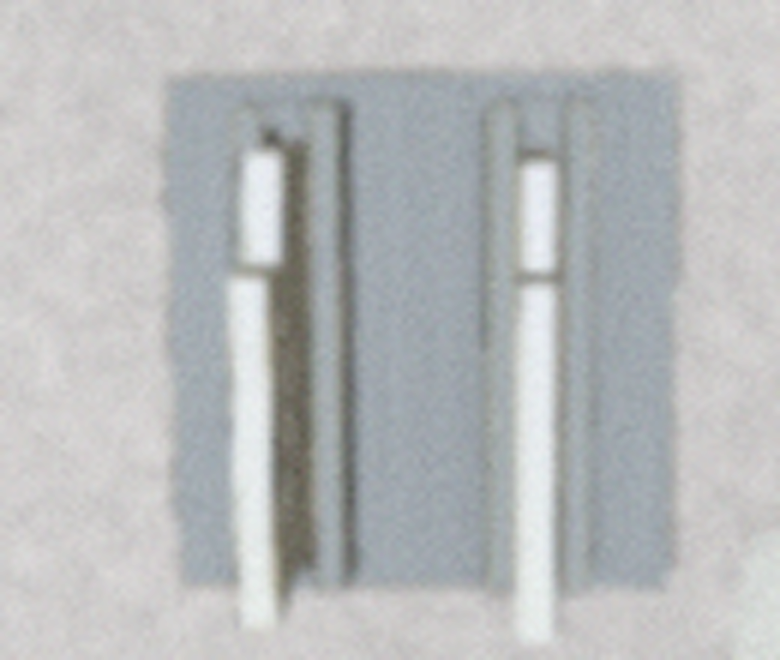

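View pics/t10.png

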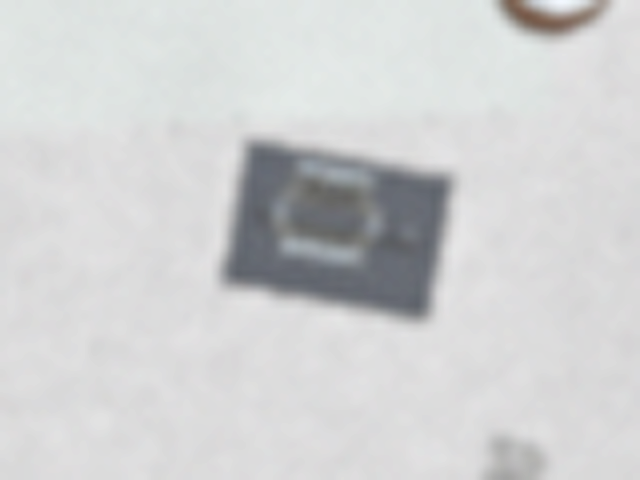

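```bash
python3 - <<'E'
from h import *
s=robot.snapshot('wrist'); f=lambda x,y,z:onz(s,230+x/6,110+y/6,z,True)
A=f(537.5,282,.096);B=f(535,641,.096);C=f(540,157,.072);n=np.linalg.norm
print(A,B,C,n(A-B),n((C-B)[:2]),(B+C)/2, np.degrees(np.arctan2(*(A-B)[1::-1]))-90)
A=f(250,275,.096);B=f(259,628,.096);C=f(263,150,.072)
print("fixed",A,B,C,n(A-B),n((C-B)[:2]),(B+C)/2, np.degrees(np.arctan2(*(A-B)[1::-1]))-90)
plan(.543,-.044,.30,-12)
E
```

```text
[0.5115 0.2536 0.096 ] [0.5256 0.1787 0.096 ] [0.5074 0.2774 0.072 ] 0.07625469352276118 0.10045051301544139 [0.5165 0.228  0.084 ] 10.638419037352818
fixed [0.4536 0.2442 0.096 ] [0.4673 0.1701 0.096 ] [0.4486 0.2681 0.072 ] 0.07540558517711687 0.09985320860273217 [0.4579 0.2191 0.084 ] 10.491553896374597
tcp [0.5165 0.2246 0.291 ] yang 10.94 w 0.0283 shift [-0.0087 -0.025   0.2688] roll 0.4 dist 0.27 rows>= 6.5
```

Emit:
send_rows --pt "0 0 -0.003 0.03 0.08" --pt "0.3 0 -0.006 0.07 0.16" --pt "0.3 0 -0.01 0.11 0.24" --pt "0.3 0 -0.014 0.15 0.32" --pt "0.3 0 -0.018 0.19 0.4"

```text
time: 11.58
tool_pos: [0.5349, 0.0334, 0.2918]
ee_rot: [-1.356, 1.568, -3.139]
wrist_force: [1.2, -0.3, -0.0]
width: 0.0577
```

```bash
python3 -c "
from h import *
plan(.543,-.044,.30,-12)"
```

```text
tcp [0.5349 0.0334 0.2918] yang -12.16 w 0.0577 shift [-0.0082  0.0242  0.0739] roll -0.003 dist 0.078 rows>= 1.9
```

Emit:
send_rows --pt "0.3 0 0.008 0.025 0" --pt "0.3 0 0.016 0.05 0" --pt "0.3 0 0.024 0.07 0" --pt "0.3 0 0.024 0.07 0" --pt "0.3 0 0.024 0.07 0"

```text
time: 12.0
tool_pos: [0.5441, -0.0392, 0.2918]
ee_rot: [-1.664, 1.568, 2.837]
wrist_force: [0.0, 0.7, 0.6]
width: 0.0609
```

Emit:
send_rows --pt "0.3 0 0 0 0" --pt "0.3 0 0 0 0" --pt "0.3 0 0 0 0"

```text
time: 12.25
tool_pos: [0.5444, -0.0373, 0.2934]
ee_rot: [-2.208, 1.57, 2.297]
wrist_force: [0.3, -0.2, 0.6]
width: 0.0611
```

```bash
python3 -c "
from h import *
plan(.543,-.044,.29,-12)
s=robot.snapshot('wrist');cv2.imwrite('pics/w11.png',s['image'][:,:,::-1])
crop(s['image'],250,110,130,110,6,'pics/w11c.png',1.8)
"
```

```text
tcp [ 0.5444 -0.0373  0.2934] yang -11.87 w 0.0611 shift [ 0.0034 -0.      0.0069] roll 0.002 dist 0.008 rows>= 0.2
```

View pics/w11.png

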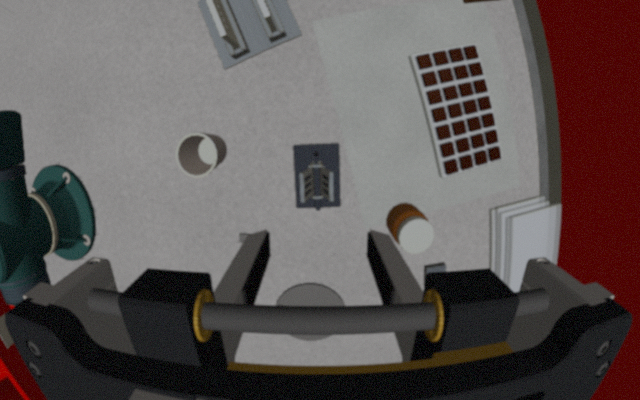

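View pics/w11c.png

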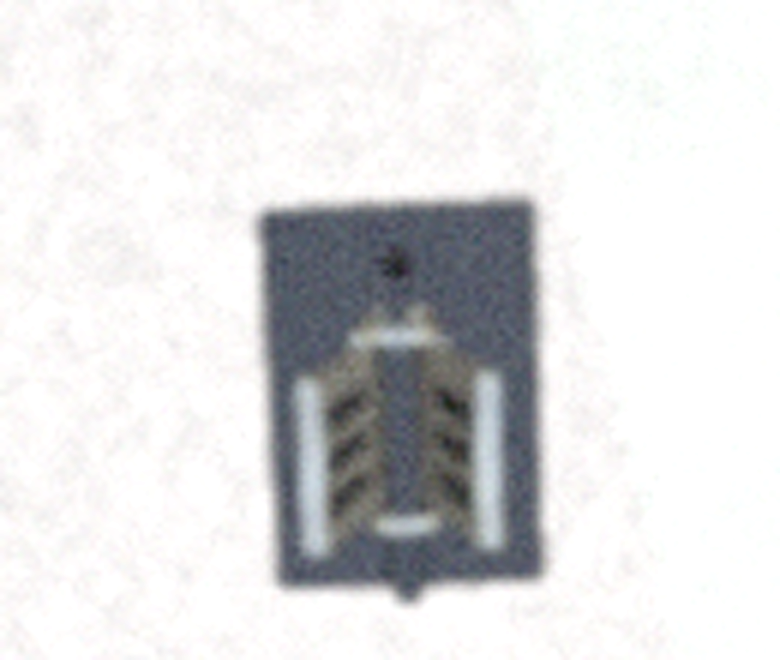

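```bash
python3 - <<'E'
from h import *
s=robot.snapshot('wrist'); p,M,o=tool(); f=lambda x,y,z:onz(s,250+x/6,110+y/6,z,True);n=np.linalg.norm
TL,TR,BR,BL=[f(*c,.008) for c in [(262,212),(533,205),(543,576),(280,587)]]
print("foot",n(TR-TL),n(BR-BL),n(TL-BL),n(TR-BR)); c=(TL+TR+BR+BL)/4
a1=np.degrees(np.arctan2(*(TR-TL+BR-BL)[1::-1]));a2=np.degrees(np.arctan2(*(TL-BL+TR-BR)[1::-1]))-90;print(c,a1,a2)
z=.113
L1,L2=f(309,380,z),f(319,553,z);R1,R2=f(486,375,z),f(492,549,z)
print("levers len",n(L1-L2),n(R1-R2),"sep",n(L1+L2-R1-R2)/2)
d=(L1-L2+R1-R2);print("yaw",np.degrees(np.arctan2(d[1],d[0]))-90)
C=(L1+L2+R1+R2)/4;print("clip centre",C, "rel tool",M.T@(C-p),"foot rel",M.T@(c-p)); 
E
```

```text
foot 0.06790297161303596 0.06877493378379092 0.09779859382536743 0.09655106196819407
[ 0.5414 -0.0481  0.008 ] -9.858576014959441 -9.756357818186885
levers len 0.03533936360478332 0.035489216269425215 sep 0.03484574278746605
yaw -9.307917946231328
clip centre [ 0.5423 -0.0424  0.113 ] rel tool [ 0.1806 -0.0012  0.0053] foot rel [ 0.2856 -0.0009  0.011 ]
```

Emit:
send_rows --pt "0.3 0.01 -0.001 0.003 -0.02" --pt "0.3 0.04 -0.002 0.005 -0.038" --pt "0.3 0.07 -0.002 0.005 -0.038" --pt "0.3 0.1 -0.002 0.005 -0.038" --pt "0.3 0.12 -0.002 0.005 -0.038"

```text
time: 12.77
tool_pos: [0.5403, -0.0422, 0.1704]
ee_rot: [-1.574, 1.567, 2.968]
wrist_force: [0.7, 0.1, -0.3]
width: 0.0616
```

Emit:
send_rows --pt "0.3 0 0 0 0" --pt "0.3 0 0 0 0" --pt "0.3 0 0 0 0" --pt "0.3 0 0 0 0"

```text
time: 13.1
tool_pos: [0.5429, -0.0431, 0.1761]
ee_rot: [1.543, 1.566, -0.198]
wrist_force: [-0.0, 0.1, 0.6]
width: 0.0613
```

```bash
python3 -c "
from h import *
plan(.5423,-.0424,.077,-9.7)
s=robot.snapshot('wrist');cv2.imwrite('pics/w12.png',s['image'][:,:,::-1])
crop(s['image'],220,130,200,140,4,'pics/w12c.png',1.8)
"
```

```text
tcp [ 0.5429 -0.0431  0.1761] yang -9.78 w 0.0613 shift [ 0.0991 -0.0012 -0.0006] roll -0.001 dist 0.099 rows>= 2.4
```

View pics/w12c.png

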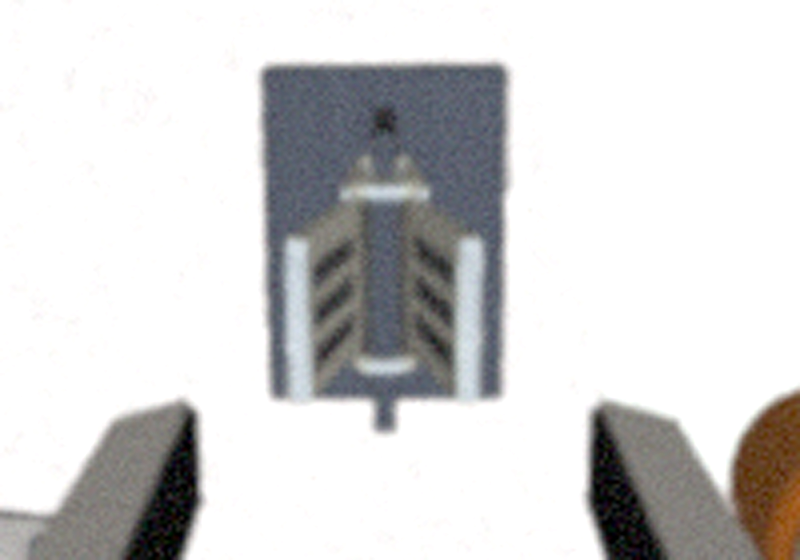

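Emit:
send_rows --pt "0.3 0.02 -0.0015 0 0" --pt "0.3 0.05 -0.0015 0 0" --pt "0.3 0.08 -0.0015 0 0" --pt "0.3 0.098 -0.0015 0 0" --pt "0.3 0.098 -0.0015 0 0"

```text
time: 13.57
tool_pos: [0.5376, -0.0424, 0.0719]
ee_rot: [-1.565, 1.564, 2.976]
wrist_force: [-0.8, 0.1, 0.3]
width: 0.0611
```

Emit:
send_rows --pt "0.3 0 0 0 0" --pt "0.3 0 0 0 0" --pt "0.3 0 0 0 0"

```text
time: 13.82
tool_pos: [0.542, -0.0431, 0.0784]
ee_rot: [1.546, 1.566, -0.196]
wrist_force: [0.4, 0.8, 0.3]
width: 0.0612
```

```bash
python3 -c "
from h import *
plan(.5423,-.0424,.077,-9.7)
s=robot.snapshot('wrist');cv2.imwrite('pics/w13.png',s['image'][:,:,::-1])
s=robot.snapshot('side');crop(s['image'],290,160,120,100,6,'pics/s13.png',1.4)
"
```

```text
tcp [ 0.542  -0.0431  0.0784] yang -9.8 w 0.0612 shift [ 0.0014  0.0001 -0.0008] roll -0.002 dist 0.002 rows>= 0.0
```

View pics/w13.png

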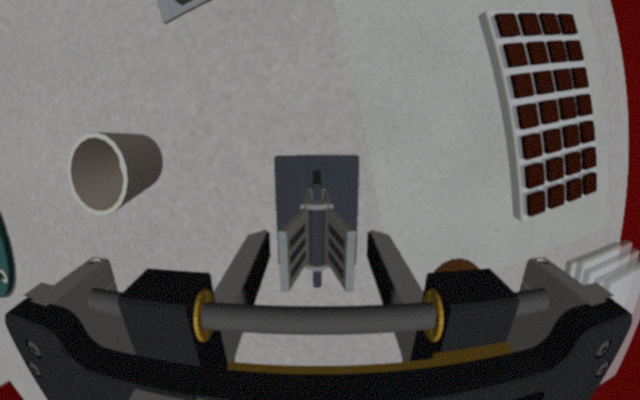

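View pics/s13.png

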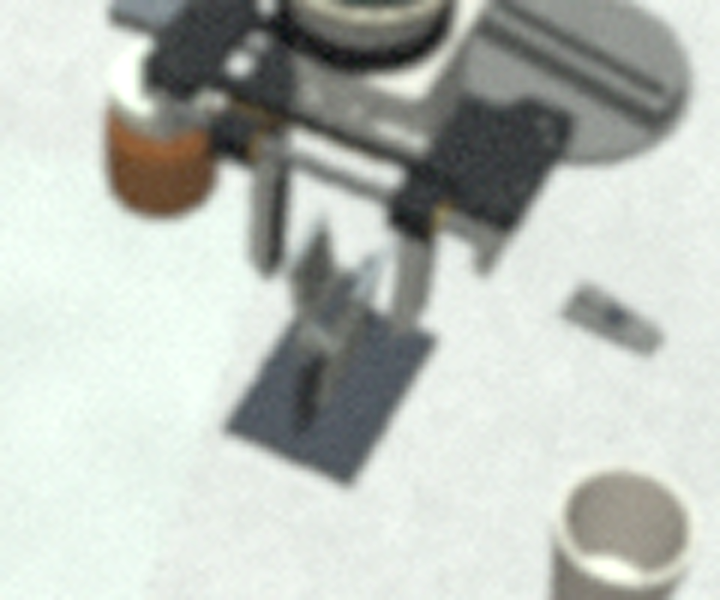

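Emit:
send_rows --pt "0 0 0 0 0" --pt "-0.3 0 0 0 0" --pt "-0.6 0 0 0 0" --pt "-1 0 0 0 0" --pt "-1 0 0 0 0"

```text
time: 14.33
tool_pos: [0.5409, -0.043, 0.0772]
ee_rot: [1.483, 1.568, -0.259]
wrist_force: [-0.2, -0.9, 8.2]
width: 0.0313
```

Emit:
send_rows --pt "-1 0 0 0 0" --pt "-1 0 0 0 0" --pt "-1 0 0 0 0" --pt "-1 0 0 0 0" --pt "-1 0 0 0 0"

```text
time: 14.75
tool_pos: [0.5413, -0.0431, 0.0785]
ee_rot: [1.489, 1.567, -0.253]
wrist_force: [-2.6, -0.5, 9.3]
width: 0.0194
```

```bash
python3 -c "
from h import *
plan(.5423,-.0424,.077,-9.7);print(robot.get_obs()['wrist_force'])
s=robot.snapshot('wrist');cv2.imwrite('pics/w14.png',s['image'][:,:,::-1])
s=robot.snapshot('side');crop(s['image'],290,160,120,100,6,'pics/s14.png',1.4)
"
```

```text
tcp [ 0.5413 -0.0431  0.0785] yang -9.79 w 0.0194 shift [ 0.0015  0.0009 -0.0008] roll -0.002 dist 0.002 rows>= 0.0
[-2.567  -0.4915  9.3384]
```

View pics/w14.png

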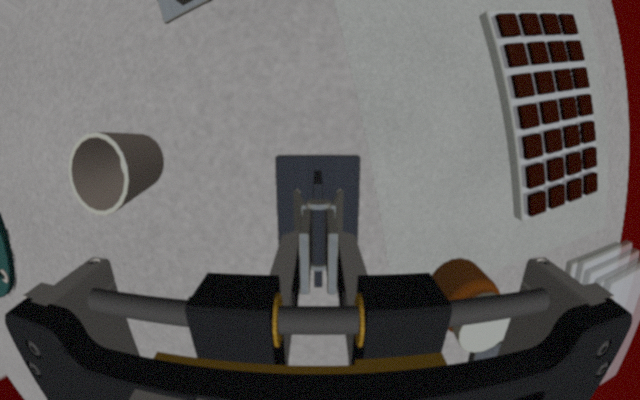

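View pics/s14.png

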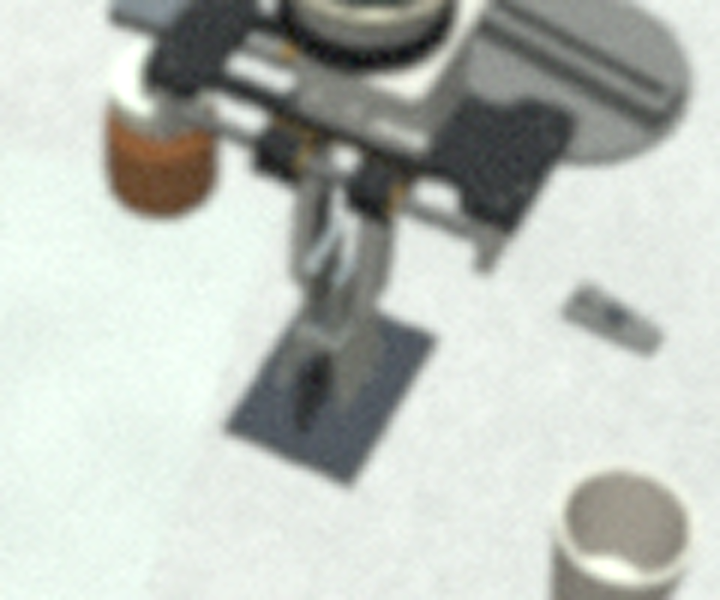

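Emit:
send_rows --pt "-1 -0.01 0 0 0" --pt "-1 -0.03 0 0 0" --pt "-1 -0.06 0 0 0" --pt "-1 -0.09 0 0 0" --pt "-1 -0.12 0 0 0"

```text
time: 15.27
tool_pos: [0.5395, -0.0426, 0.1963]
ee_rot: [-1.542, 1.569, 2.999]
wrist_force: [0.3, -0.3, -0.2]
width: 0.0195
```

Emit:
send_rows --pt "-1 -0.02 0 0 0" --pt "-1 -0.03 0 0 0" --pt "-1 -0.03 0 0 0" --pt "-1 -0.03 0 0 0"

```text
time: 15.6
tool_pos: [0.5399, -0.0427, 0.2248]
ee_rot: [-1.462, 1.57, 3.079]
wrist_force: [-0.3, 0.5, -1.0]
width: 0.0196
```

```bash
python3 -c "
from h import *
plan(.5185,.2165,.23,10.8);print(robot.get_obs()['wrist_force'])
s=robot.snapshot('wrist');cv2.imwrite('pics/w15.png',s['image'][:,:,::-1])
s=robot.snapshot('side');crop(s['image'],290,100,130,130,6,'pics/s15.png',1.4)
"; python3 - <<'E'
E
```

```text
tcp [ 0.5399 -0.0427  0.2248] yang -9.8 w 0.0196 shift [-0.0052 -0.0652 -0.2518] roll -0.359 dist 0.26 rows>= 6.2
[-0.2702  0.4606 -0.9678]
```

View pics/w15.png

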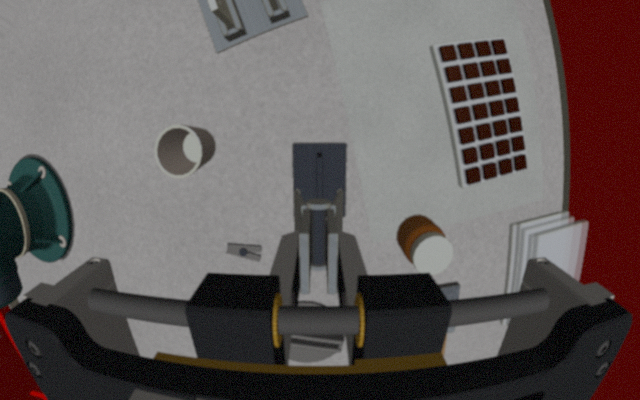

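View pics/s15.png

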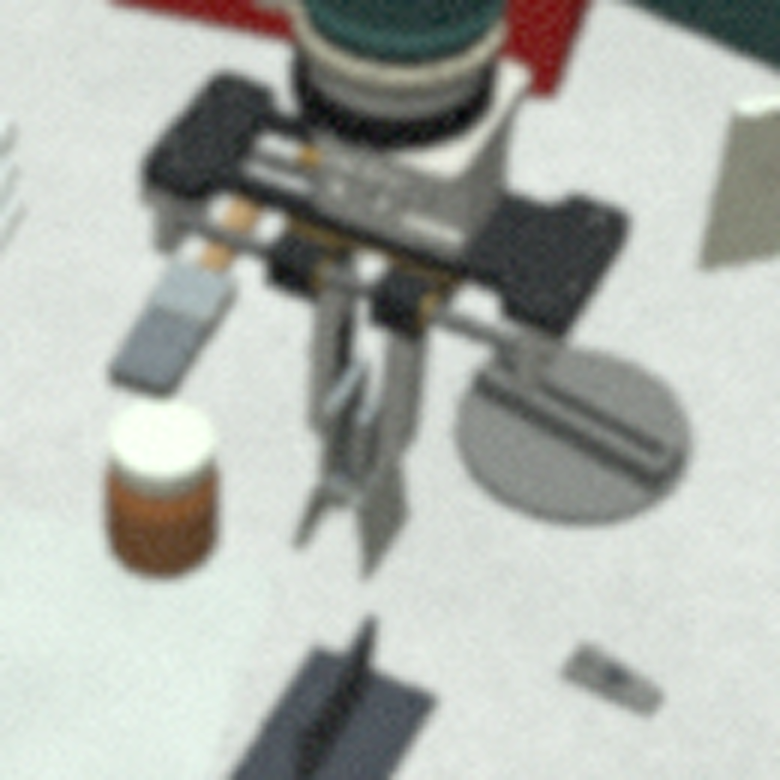

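```bash
python3 - <<'E'
from h import *
s=robot.snapshot('side'); p,M,o=tool()
n=-M[:,2]  # clip +y dir
for u,v in [(290+300/6,100+545/6),(290+368/6,100+578/6)]:
    O,d=ray(s,u,v)
    for off in (.02,-.02):
        t=((p+n*off-O)@n)/(d@n); print(u,v,off,"tool-frame",M.T@(O+d*t-p))
# wrist: lever tops z -> near/far ends
w=robot.snapshot('wrist'); crop(w['image'],280,180,80,120,6,'pics/w16.png',1.8)
E
```

```text
340.0 190.83333333333331 0.02 tool-frame [ 0.0565  0.0152 -0.02  ]
340.0 190.83333333333331 -0.02 tool-frame [0.1076 0.0332 0.02  ]
351.3333333333333 196.33333333333331 0.02 tool-frame [ 0.0597 -0.0179 -0.02  ]
351.3333333333333 196.33333333333331 -0.02 tool-frame [ 0.111  -0.0021  0.02  ]
```

View pics/w16.png

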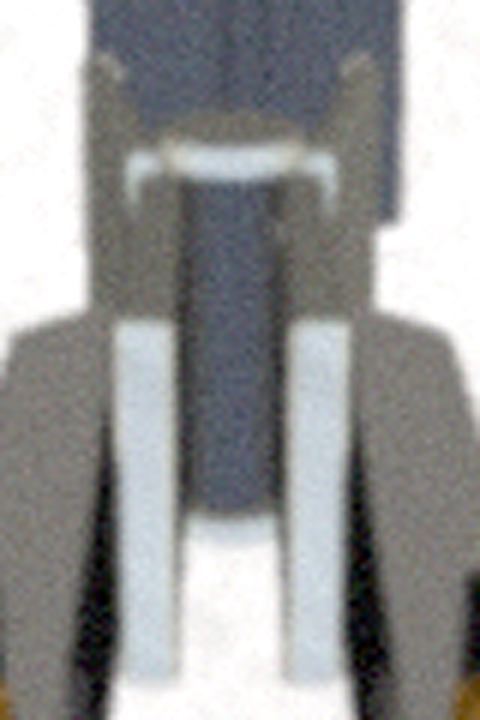

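```bash
python3 - <<'E'
from h import *
s=robot.snapshot('wrist'); p,M,o=tool()
for dz in(.030,.034,.037):
  a,b=[M.T@(onz(s,280+231/6,180+r/6,p[2]+dz,True)-p) for r in (320,685)]
  print(dz,a,b,(a+b)[2]/2,np.linalg.norm(a-b))
plan(.519,.2160,.23,10.8)
E
```

```text
0.03 [-0.03    0.0004 -0.0169] [-0.03    0.0005  0.0201] 0.0015967260741879905 0.03702811133126203
0.034 [-0.034   0.0004 -0.0184] [-0.034   0.0004  0.0176] -0.0004271973990714901 0.036040468421740295
0.037 [-0.037   0.0004 -0.0196] [-0.037   0.0004  0.0157] -0.0019451400040160667 0.035299736239599006
tcp [ 0.5393 -0.0426  0.2234] yang -9.8 w 0.0192 shift [-0.0064 -0.064  -0.2514] roll -0.36 dist 0.26 rows>= 6.2
```

```bash
python3 -c "
from h import *
plan(.5208,.2083,.225,10.9)"
```

```text
tcp [ 0.5393 -0.0426  0.2234] yang -9.8 w 0.0192 shift [-0.0014 -0.0609 -0.2441] roll -0.361 dist 0.252 rows>= 6.0
```

Emit:
send_rows --pt "-1 0 -0.004 -0.018 -0.03" --pt "-1 0 -0.012 -0.05 -0.08" --pt "-1 0 -0.021 -0.085 -0.13" --pt "-1 0 -0.03 -0.12 -0.18" --pt "-1 0 -0.039 -0.155 -0.23"

```text
time: 16.27
tool_pos: [0.5274, 0.1178, 0.2244]
ee_rot: [-1.477, 1.569, -2.988]
wrist_force: [0.7, -0.7, 0.5]
width: 0.0192
```

```bash
python3 -c "
from h import *
plan(.5208,.2083,.225,10.9)"
```

```text
tcp [0.5274 0.1178 0.2244] yang 3.47 w 0.0192 shift [-0.0006 -0.0011 -0.0907] roll -0.13 dist 0.091 rows>= 2.2
```

Emit:
send_rows --pt "-1 0 0 -0.025 -0.04" --pt "-1 0 -0.001 -0.05 -0.08" --pt "-1 0 -0.001 -0.075 -0.11" --pt "-1 0 -0.001 -0.09 -0.13" --pt "-1 0 -0.001 -0.09 -0.13"

```text
time: 16.68
tool_pos: [0.5208, 0.2091, 0.2242]
ee_rot: [-2.018, 1.568, 2.888]
wrist_force: [-0.1, 0.4, -1.2]
width: 0.0193
```

Emit:
send_rows --pt "-1 0 0 0 0" --pt "-1 0 0 0 0" --pt "-1 0 0 0 0" --pt "-1 0 0 0 0" --pt "-1 0 0 0 0"

```text
time: 17.1
tool_pos: [0.5219, 0.2054, 0.2256]
ee_rot: [0.491, 1.571, -0.892]
wrist_force: [-0.0, -0.4, -0.8]
width: 0.0194
```

```bash
python3 -c "
from h import *
plan(.5208,.2083,.136,10.9)
s=robot.snapshot('wrist');cv2.imwrite('pics/w17.png',s['image'][:,:,::-1])
s=robot.snapshot('side');crop(s['image'],290,200,110,130,6,'pics/s17.png',1.3)
"
```

```text
tcp [0.5219 0.2054 0.2256] yang 10.73 w 0.0194 shift [ 0.0895 -0.0006 -0.0031] roll -0.003 dist 0.09 rows>= 2.1
```

View pics/w17.png

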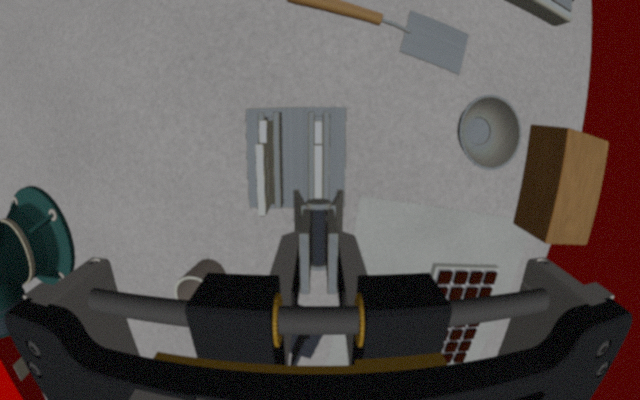

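View pics/s17.png

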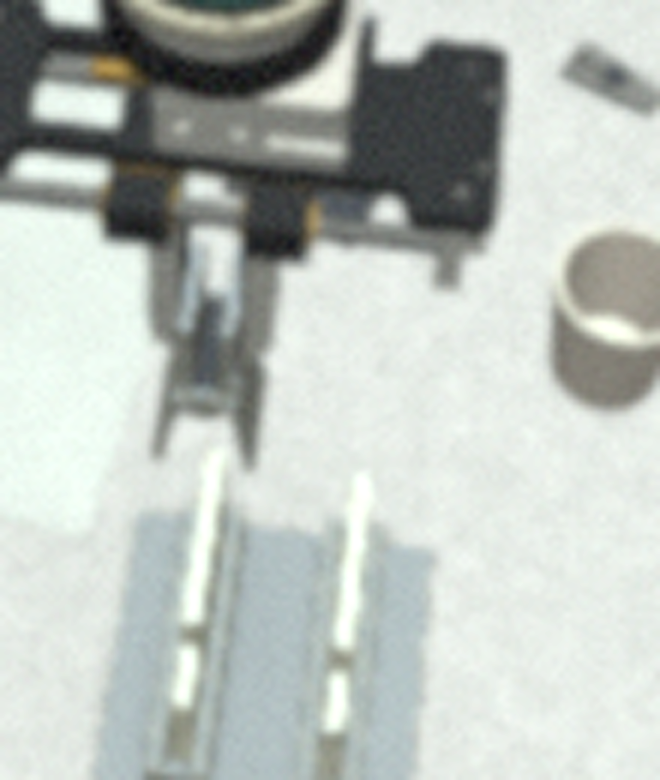

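Emit:
send_rows --pt "-1 0.01 -0.0006 -0.003 0" --pt "-1 0.02 -0.0006 -0.003 0" --pt "-1 0.035 -0.0006 -0.003 0" --pt "-1 0.05 -0.0006 -0.003 0" --pt "-1 0.06 -0.0006 -0.003 0"

```text
time: 17.62
tool_pos: [0.5193, 0.209, 0.1623]
ee_rot: [-1.455, 1.567, -2.836]
wrist_force: [0.1, -0.9, -2.0]
width: 0.0192
```

Emit:
send_rows --pt "-1 0.005 0 0 0" --pt "-1 0.01 0 0 0" --pt "-1 0.015 0 0 0" --pt "-1 0.02 0 0 0" --pt "-1 0.02 0 0 0"

```text
time: 18.03
tool_pos: [0.5203, 0.2091, 0.1446]
ee_rot: [-1.389, 1.57, -2.771]
wrist_force: [-0.2, -0.2, -1.0]
width: 0.0196
```

Emit:
send_rows --pt "-1 0 0 0 0" --pt "-1 0 0 0 0" --pt "-1 0 0 0 0" --pt "-1 0 0 0 0"

```text
time: 18.37
tool_pos: [0.5209, 0.2093, 0.146]
ee_rot: [1.538, 1.57, 0.156]
wrist_force: [0.8, 0.5, -1.8]
width: 0.0193
```

```bash
python3 -c "
from h import *
plan(.5208,.2083,.136,10.9);print(robot.get_obs()['wrist_force'])
s=robot.snapshot('wrist');cv2.imwrite('pics/w18.png',s['image'][:,:,::-1])
s=robot.snapshot('side');crop(s['image'],290,200,110,130,6,'pics/s18.png',1.3)
"
```

```text
tcp [0.5209 0.2093 0.146 ] yang 10.83 w 0.0193 shift [ 0.01   -0.0003  0.0009] roll -0.001 dist 0.01 rows>= 0.2
[ 0.7802  0.4672 -1.8391]
```

View pics/w18.png

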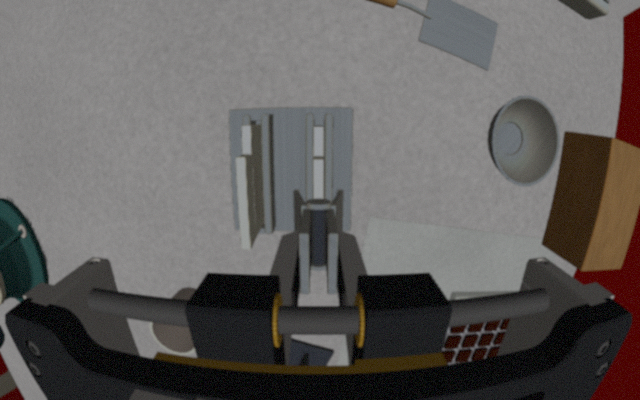

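View pics/s18.png

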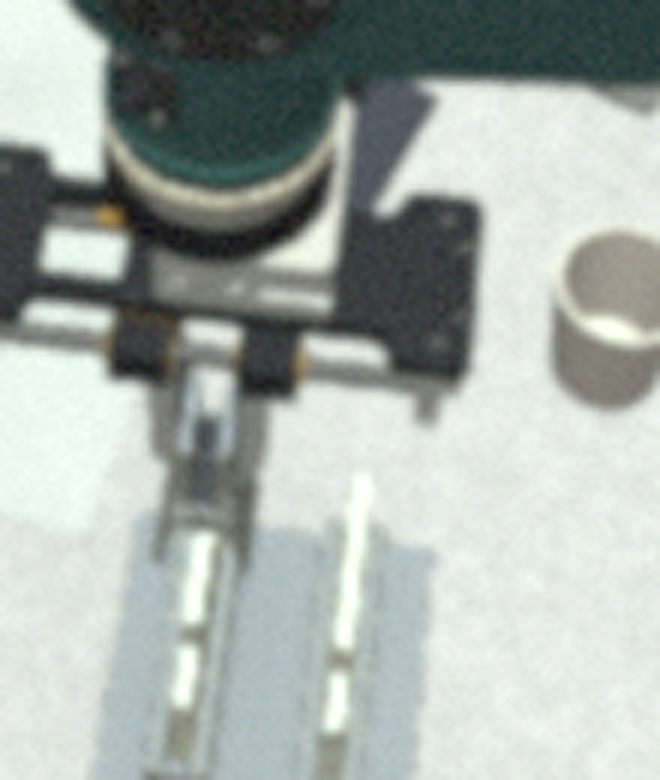

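Emit:
send_rows --pt "-1 0.003 0 0 0" --pt "-1 0.006 0 0 0" --pt "-1 0.009 0 0 0" --pt "-1 0.01 0 0 0" --pt "-1 0.01 0 0 0"

```text
time: 18.88
tool_pos: [0.5202, 0.2091, 0.1346]
ee_rot: [-1.407, 1.569, -2.789]
wrist_force: [0.2, -0.4, -0.8]
width: 0.0192
```

Emit:
send_rows --pt "-1 0 0 0 0" --pt "-1 0 0 0 0" --pt "-1 0 0 0 0" --pt "-1 0 0 0 0" --pt "-1 0 0 0 0"

```text
time: 19.3
tool_pos: [0.5207, 0.2092, 0.1356]
ee_rot: [1.328, 1.57, -0.054]
wrist_force: [-0.4, -0.2, -1.4]
width: 0.0191
```

```bash
python3 - <<'E'
from h import *
plan(.5208,.2083,.136,10.9);print(robot.get_obs()['wrist_force'])
w=robot.snapshot('wrist');crop(w['image'],240,100,130,130,6,'pics/w19.png',1.5)
s=robot.snapshot('side');crop(s['image'],300,260,80,90,8,'pics/s19.png',1.3)
p,M,o=tool()
for ty in (.0165,-.0165): print("expected near lip corner px (s19 crop) for mouth tcp-.056",(proj(s,p+M@[.056,ty,-.02])-[300,260])*8)
E
```

```text
tcp [0.5207 0.2092 0.1356] yang 10.83 w 0.0191 shift [-0.0004 -0.0001  0.0009] roll -0.001 dist 0.001 rows>= 0.0
[-0.4441 -0.1757 -1.425 ]
expected near lip corner px (s19 crop) for mouth tcp-.056 [129.2358 276.2724]
expected near lip corner px (s19 crop) for mouth tcp-.056 [239.0034 290.9064]
```

View pics/s19.png

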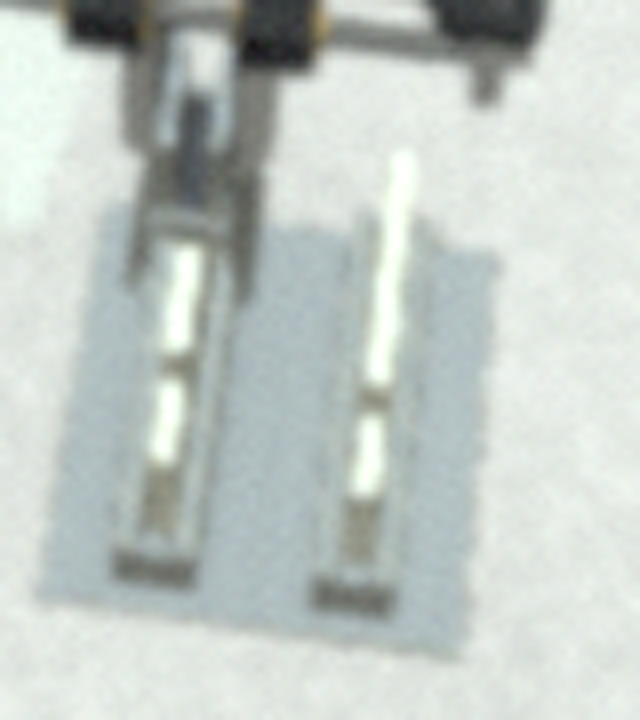

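View pics/w19.png

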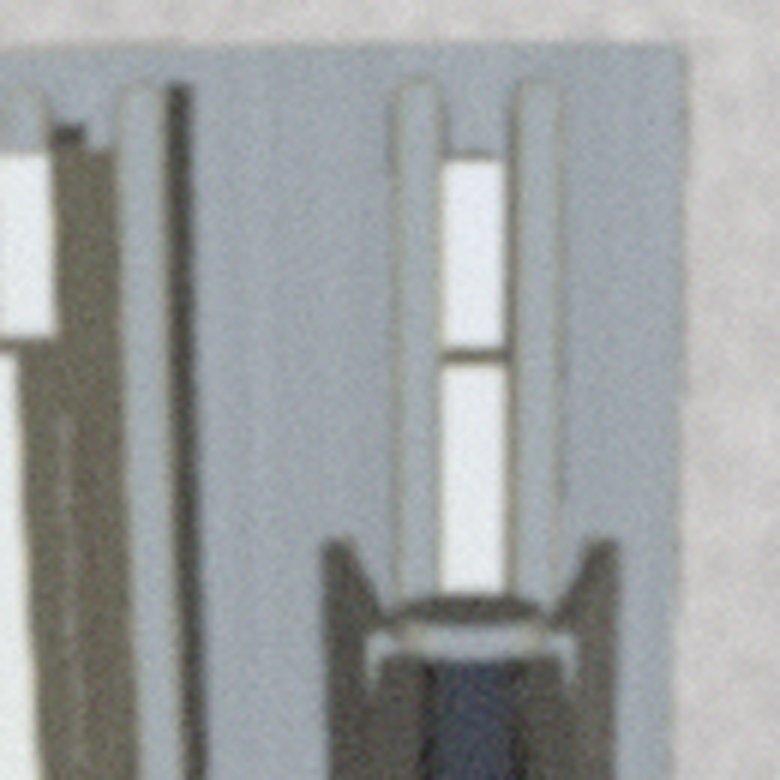

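Clip is astride and centred (the card at column 472 in the crop, the jaws' middle at 471), lips about 16–19 mm below the edge, with no contact force. Handing in.

```bash
python3 -c "
from bench import robot
o=robot.get_obs();print(o['time'],abs(o['qvel']).max(),o['width'])
print(robot.close_job())"
```

```text
19.4 0.0015416197121100289 0.019402433324449367
the job is handed in; nothing more can be done
None
```

I took the smaller card from the round rest and seated it in the tray's empty slot. Its notch is on the same side as the fixed card's, and the fingers are off it. I then squeezed the clip to its stop, lifted it off the fin and handed in at 19.4 s while holding it astride the card. No verdict was reported.

**Card:** the floor contact showed as about 4 N. After release, the wrist camera put the card centre about 2 mm from the slot centre, at 10.6° against the tray's 10.9°.

**Clip:** the fingers are 19.4 mm apart, against about 20 mm at the stop. The card sits midway between the jaws to within 1 mm in the last picture. The arm was still, and the wrist force was about 1.4 N, which fits the clip's own weight with nothing touching.

**What disagreed:**
- **Lip depth:** the wrist estimate put the lips 16 mm below the card's edge and the side view put them 2–3 mm lower. The clip also sits about 3 mm lower in the fingers than I planned. All of these are inside the limits.
- **Wrist camera:** it read about 1 mm to one side, which I allowed for.

I saw no bystander displaced in the pictures, but I did not measure their positions.

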